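# Put the burr stack of a hand grinder back together

## Task

The hand grinder has been brushed out and stands upside down in its wooden stand; put it back together on its shaft: first the toothed burr, turned gently until its slot drops over the shaft's cross bar and slid fully down onto the spring collar, then the thrust ring flat round the burr's raised boss, and last the dial cap. Lower the cap over the cross bar, press it down against the spring, turn it clockwise to its stop and let it spring up so that it stays locked. Feel your way and force nothing, and leave the other things on the bar where they are.

Things in the scene. Friction and masses are not known exactly. Their poses are not given: they have to be found in the camera images.
- grinder: Hand grinder, fixed, upside down in a round wooden stand (96 mm wide, 26 mm high). Aluminium body 54 mm in diameter (57 at its knurled band), open mouth up, rim 112 mm above the counter, bore 42 mm wide; a steel shaft stands upright in the middle. Origin: centre of the stand's underside; z up along the shaft's axis.
- burr_seat (a point): Point on the shaft's axis 97 mm above the counter, on top of the unpressed spring collar: where the centre of the burr's underside comes to rest. Axes of the grinder. A key 21 x 4 mm on the shaft, in line with the cross bar, reaches from here 34 mm up.
- shaft_tip (a point): Tapered tip of the shaft on its axis, 60 mm above burr_seat (157 mm above the counter); 4 mm thick at the tip, from 5.5 mm lower down a round core 10 mm thick.
- cross_bar (a point): Centre of the top of the shaft's cross bar, 54.5 mm above burr_seat. The bar is 21 x 4 mm and 5 mm high (underside 49.5 mm above burr_seat). Its angle is NOT measured (this point has the grinder's axes): it lies anywhere within 1.1 rad either side of the grinder's x axis, the same after half a turn. The shaft is stiff to turn (0.25 N m).
- spring (a point): Spring collar, 27 mm wide, down in the mouth round the shaft; this point is its underside on the axis, 8 mm below burr_seat. It yields straight down at most 7 mm: 6 N to start, 1 N more for each mm.
- burr: Dark steel conical burr, standing narrow end down, about 0.11 kg, 43 mm high; toothed cone 27 mm wide at the foot, 36 mm at 22 mm height. Origin: centre of its underside; z up. A hole runs right through: round core 12.4 mm and a slot 23.4 x 6.8 mm along its x axis (the same after half a turn). Pressed lightly and turned, it drops over the cross bar when the slot is in line (to about 0.12 rad).
- burr_collar (a point): Centre of the top face of the burr's plain round collar (36 mm diameter, from 22 to 38 mm above its underside: grip here, at any yaw); the boss, 26 mm wide, rises 5 mm above this point. Axes of the burr. Off line, the burr's underside stops on the cross bar's top; in line it slides 54.5 mm down to burr_seat and can no longer turn, so its x axis then shows the bar's direction.
- thrust_ring: Bright steel thrust ring lying flat: 40 mm outside diameter, 29 mm bore, 10 mm thick, both faces alike, 0.05 kg. Origin: centre of its underside; z up. It passes the cross bar at any yaw, goes round the burr's 26 mm boss and lies flat on the burr's collar, its underside 38 mm above the burr's and its top 5 mm above the boss.
- dial_cap: Aluminium dial cap standing mouth down, about 0.09 kg: knurled drum 40 mm in diameter, 23 mm high, with a grip bar on top. Origin: centre of its underside; z up; x along the grip bar. In line with the cross bar it comes down on the thrust ring, its underside 48 mm above the burr's; off line it stops on top of the cross bar, 6.5 mm higher.
- cap_grip (a point): Centre of the cap's grip bar, 34 mm above its underside: the bar is 36 mm long (along x), 12 mm thick (grip it across this) and 22 mm high, from 23 to 45 mm above the underside.
- cap_bayonet (a point): Mouth of the cap's bayonet, at its origin: core 14 mm, entry slot 25 x 6.8 mm lying 1.22 rad clockwise (seen from above) of the cap's x axis, so it enters with its x axis 1.22 rad anticlockwise of the burr's (or half a turn on). Then press 4.5 to 7 mm below first touch of the ring (10 to 13 N), turn clockwise 1.22 rad to the stop, let go: it rises 2 mm and catches, bar along the burr's x.
- grounds_cup: Bystander: the grinder's open aluminium grounds cup, 54 mm wide, 48 mm high. Origin: centre of its underside.
- crank: Bystander: the grinder's crank lying flat, steel arm 131 mm long with an upright wooden knob at the end, 41 mm high. Origin: under the middle of the arm.
- group_brush: Bystander: black cleaning brush, 187 x 32 x 30 mm, lying along its own y axis. Origin: centre of its underside.
- shot_timer: Bystander: round white timer with a clock face, 64 mm wide, 21 mm high. Origin: centre of its underside.
- spare_basket: Bystander: steel filter basket lying rim down, 69 mm wide, 25 mm high. Origin: centre of its underside.
Not all that is in view belongs to the job. What is shaped like the dial_cap but turquoise is not meant.

How it is judged (in metres and radians):
On the way, in this order (a step that is already met when the one before it is completed fails the run):
1. the burr is down on the spring collar, slot over the shaft's key (horizontal distance between burr and burr_seat below 0.003 m and angle between burr's own z axis and vertical below 0.08 rad and z of burr in the frame of burr_seat between -0.008 and 0.0025 m), for 0.2 s.
2. the thrust ring lies flat round the boss of the seated burr (all of step 1 and horizontal distance between thrust_ring and burr below 0.0035 m and z of thrust_ring in the frame of burr between 0.0355 and 0.0405 m), for 0.2 s.
At the end, for the whole second after the job is handed in: Burr on the shaft, pressed 1.2 to 3.7 mm below its unpressed seat by the locked cap; ring flat on the burr's collar within 3.5 mm of centre, cap flat on the ring (each height within 2.5 mm), upright, cap turned home: grip bar within 0.25 rad of the burr's slot; all at rest (horizontal distance between burr and burr_seat below 0.003 m and angle between each of burr, dial_cap's own z axis and vertical below 0.08 rad and z of burr in the frame of burr_seat between -0.0037 and -0.0012 m and horizontal distance between thrust_ring and burr below 0.0035 m and z of thrust_ring in the frame of burr between 0.0355 and 0.0405 m and horizontal distance between dial_cap and burr_seat below 0.0035 m and angle between the x axis of dial_cap and the x axis of burr, either way round below 0.25 rad and z of dial_cap in the frame of burr between 0.0455 and 0.0505 m and linear speed of dial_cap below 0.01 m/s); the robot touches nothing.
It fails at once if the burr is forced against the shaft, the collar or the grinder's body with more than 30 N (contact force between burr and grinder above 30 N).
It fails at once if the ring or the cap is forced against the grinder or its shaft with more than 30 N (contact force between any of thrust_ring, dial_cap and grinder above 30 N).
It fails at once if a bystander is moved by more than 30 mm (distance of any of grounds_cup, crank, group_brush, shot_timer, spare_basket from where it was at the start of the episode above 0.03 m).
It also fails if it takes over 72 s, if anything falls off the work surface, if the arm or the gripper's body presses on something with over 40 N, if the wrist force passes 120 N, or if a joint passes its speed limit or range.

## Robot

A 6-joint arm with a two-finger parallel gripper is mounted at the origin on a cart in front of the work surface, level with it; the furniture and walls round the work are solid. World frame = base frame: x ahead of the robot, y to its left, z up, the work surface at z = 0. Lengths are in mm, angles in rad, forces in N, time in s.
With the tool pointing down it reaches from about 350 to 775 mm from the base axis. Payload 5.5 kg.
Tool frame: the origin (TCP) lies on the centre line of the jaws, within the pads' length; the fingertips stand 25 mm ahead of it and the grasp point (between the pads) lies 6 mm ahead of it (bot.finger_overhang is the distance from the TCP to the fingertips, in mm); z points along the fingers, y is the line along which they close (so a half turn about z gives the same grasp; the last joint's range is limited). The gripper opens to 85 mm and grips with 20 to 120 N. Pads are 22 mm wide; open, the fingers measure 114 mm over their backs; the gripper's body (76 mm by 85 mm) begins 54 mm behind the grasp point. The pads swing forward as they close: fully open they stand 13 mm farther back than shut.
Start: joints at [0.999, 0.313, 0.046, 1.304, 0, 1.431], TCP at [240.669, 522.252, 256.323] pointing down, gripper open.
Joint ranges: [-2.76, 2.76], [-0.86, 1.69], [-1.03, 1.26], [-2.2, 2.34], [-1.47, 1.5], [-3.14, 3.14]. Speed limits (rad/s): [2.57, 2.57, 3.14, 3.14, 3.14, 3.14].

## Interface

Orientations are given as a rotation vector (axis times angle).
In Python, from rig import bot, grab_frame gives the robot as it stands.
- The arm moves only by the tool apply_moves, never from a script. Its arguments are lists of equal length, an entry for each row: "delta_pos": the shift along the world's x, y, z in mm, a list of three; "dr": the turn, a rotation vector about the world's x, y, z in rad, a list of three. In form: {"delta_pos": [[x, y, z], ...], "dr": [[wx, wy, wz], ...]}. A call has 1 to 8 rows; each row shifts and turns the commanded pose from where the row before left it; what a row does not reach is not made up. A row lasts 1/8 s, in which the tool goes at most 62.5 mm and 10.7 degrees, less where a joint would pass 70% of its speed; a pose out of reach is approached as far as the arm can. A call with a gripper value outside its range is refused whole. "grip" is the finger opening in mm, from 0 to 85.4, set as the call begins (left out, the last holds). The fingers move at their own pace and stop on an object; "force" is the grip in N (left out, the last holds). Time passes only in rows, so rows that do not move let the fingers close. It gives the time, the measured TCP pose, the force, the opening and the grip force at its end, in the units of the state.
- bot.state(): the state, without advancing time (a new reading comes with each control period).
- grab_frame(name): name is "scene" or "top" or "wrist"; returns a dict with "pixels" (384x512x3 uint8, red, green, blue), "fov_y" (degrees; the focal length in pixels is half the picture's height over the tangent of half this angle, whatever the lens; pixels are square), "cx", "cy" (the principal point, pixels), "R" (3x3) and "t" (3): a world point X has camera coordinates R X + t. Camera axes: x right, y down, z forward; pixel columns grow to the right and rows downward; lengths in mm; the calibration is good to about 2 mm. A picture is of the moment at which its call begins. There is no depth.
- bot.hand_in(): hands the job in; it is judged then, once.
The state is a dict: "clock": time; "q": joint angles; "joint_vel": joint speeds; "tau": joint torques, N m; "tcp_pos": TCP position; "eef_rot": TCP orientation; "contact_force": force on the tool from outside, world axes, zero at the start; "moment": the same for the moment, N m; "opening": finger opening in mm; "gripper_force": force on a finger pad.
Only numpy, scipy, OpenCV 4.12 (cv2) and the standard library are available. Lean on these libraries where they do the work, as an engineer would, in place of code of your own. Each camera call takes 0.05 s, during which the arm holds its last target. There are 200 camera calls.

## Working session

There is one attempt and no reset: what is moved stays moved. The work goes in short steps, Python scripts to look and compute and a tool call to move; the robot and the scene stay as the last step left them, time stands still between calls to the robot, and variables do not carry over. Pictures are saved under pics/ and viewed, at most 10 in all, crops included, and the job is handed in when it is done.

Besides the shell and the picture viewer there is one more tool, called after "Call:" in YAML: its name, and indented under it one key for each argument. apply_moves: Moves the arm, as the interface text tells. Its arguments: {"type":"object","properties":{"delta_pos":{"type":"array"},"dr":{"type":"array"},"grip":{"type":"number"},"force":{"type":"number"}},"required":["delta_pos","dr"]}

```bash
ls; mkdir -p pics
cat > h.py <<'E'
import numpy as np, cv2
from rig import bot, grab_frame
def grab(name):
    f=grab_frame(name); f['f']=192/np.tan(np.radians(f['fov_y'])/2); f['R']=np.array(f['R']);f['t']=np.array(f['t']);return f
def ray(f,u,v,z):
    d=f['R'].T@np.array([(u-f['cx'])/f['f'],(v-f['cy'])/f['f'],1]); c=-f['R'].T@f['t']
    return c+d*(z-c[2])/d[2]
def proj(f,X):
    p=f['R']@np.array(X,float)+f['t']; return p[0]/p[2]*f['f']+f['cx'],p[1]/p[2]*f['f']+f['cy']
def save(f,n): cv2.imwrite('pics/'+n,f['pixels'][:,:,::-1])
E
python3 - <<'E'
from h import *
a=grab('top');b=grab('scene')
for f in(a,b):print(f['fov_y'],f['cx'],f['cy'],-f['R'].T@f['t'],f['R'].round(3).tolist())
im=np.vstack([a['pixels'],b['pixels']])[:,:,::-1]
np.savez('top.npz',**a);np.savez('scene.npz',**b)
save(a,'top0.png');save(b,'scene0.png')
print(bot.state())
E
```

```text
pics
43.88289997371446 253.47884916830805 189.29310106417987 [-324.12046352 -351.1967096  1602.76276365] [[0.37, -0.929, -0.016], [-0.784, -0.303, -0.542], [0.498, 0.213, -0.841]]
51.50873372475433 257.0182391194659 194.06712415919534 [-246.18460443  670.8673154   656.64552767] [[-0.637, -0.771, -0.018], [-0.358, 0.316, -0.879], [0.683, -0.553, -0.477]]
{'clock': 0.1, 'q': array([ 9.99415260e-01,  3.13931403e-01,  4.50891338e-02,  1.30355786e+00,
       -3.38404966e-06,  1.43117669e+00]), 'joint_vel': array([ 0.0010802 , -0.00116299,  0.00144862,  0.00044112,  0.00023381,
        0.00031655]), 'tau': array([ 2.70314871e-03, -4.81727707e+01,  2.99242580e+01,  1.27631615e-02,
       -1.34946786e-04, -6.57923721e-06]), 'tcp_pos': array([240.42302279, 521.88437822, 255.49309459]), 'eef_rot': array([-6.72834503e-01, -3.06812734e+00,  2.36316456e-03]), 'contact_force': array([ 0.26023873,  0.74757337, -0.21499822]), 'moment': array([ 0.05935905,  0.01140135, -0.0083853 ]), 'gripper_force': 0.0, 'opening': 85.12098315537446}
```

View pics/top0.png

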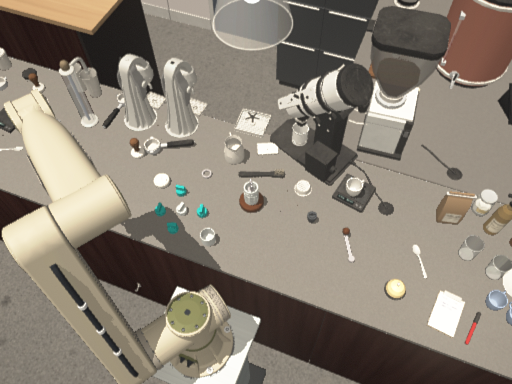

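View pics/scene0.png

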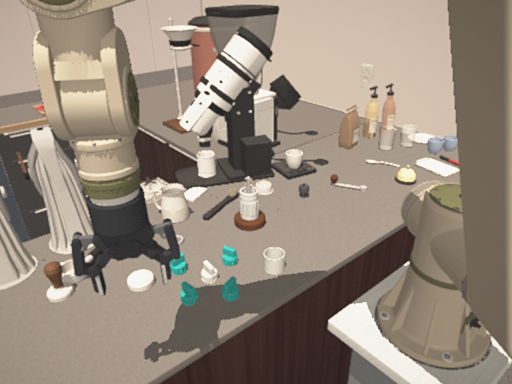

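Top view: the grinder is at (251,197) and the burr is the dark thing at (311,217). The ring is probably at (206,174). The aluminium cap is at (181,208), among turquoise look-alikes at (181,190), (160,208), (202,210) and (173,227). In the scene view the cap is at (209,272), the burr at (304,190) and the grinder at (249,205). Things that could be mistaken for others: the dark tamper knob (348,232) for the burr, the timer (162,181) and the cup saucer or basket (303,187) for the ring.

Run:
```python
from h import *
L=lambda n:{k:v for k,v in np.load(n).items()}
a=L('top.npz');b=L('scene.npz')
for n,u,v,z in [('stand',251,204,13),('burr',311,217,21),('ring',206,174,5),('cap',181,208,20),('t1',181,190,20),('t2',160,208,20),('t3',202,210,20),('t4',173,227,20),('timer',162,181,10),('white',303,187,12),('cup',208,236,24),('brush',262,174,15)]:
    p=ray(a,u,v,z); print(n,p.round(),np.hypot(*p[:2]).round(), np.round(proj(b,p)))
c1=cv2.resize(a['pixels'][150:260,140:330],None,fx=4,fy=4,interpolation=cv2.INTER_CUBIC)[:,:,::-1]
cv2.imwrite('pics/crop1.png',c1)
# wrist pose
w=grab('wrist');print('w',w['fov_y'],-w['R'].T@w['t'],w['R'].round(3).tolist())
```

```text
stand [551.  35.  13.] 553.0 [255. 220.]
burr [ 576. -201.   21.] 610.0 [304. 191.]
ring [622. 262.   5.] 675.0 [177. 241.]
cap [433. 279.  20.] 515.0 [209. 272.]
t1 [507. 316.  20.] 598.0 [180. 264.]
t2 [404. 355.  20.] 538.0 [188. 292.]
t3 [454. 200.  20.] 496.0 [230. 255.]
t4 [347. 270.  20.] 440.0 [232. 288.]
timer [524. 411.  10.] 666.0 [144. 280.]
white [ 700. -128.   12.] 711.0 [264. 187.]
cup [359. 130.  24.] 382.0 [274. 260.]
brush [698.  46.  15.] 699.0 [224. 203.]
w 66.75742449521701 [175.60926311 551.37059913 373.83497859] [[0.418, 0.908, -0.001], [0.872, -0.401, 0.281], [0.255, -0.119, -0.96]]
```

View pics/crop1.png

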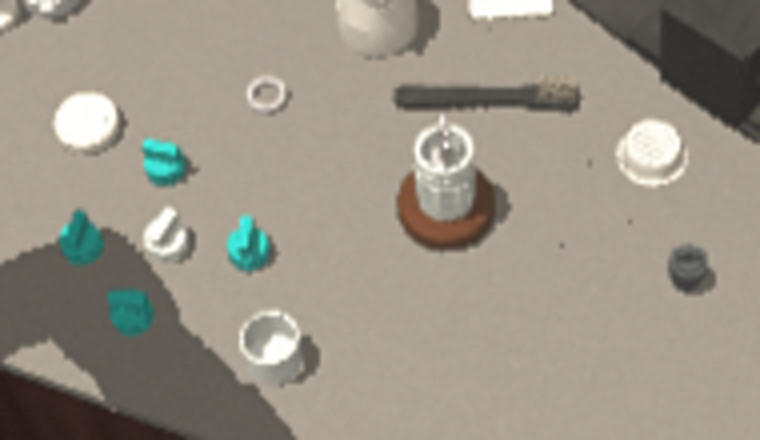

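Everything is identified: the aluminium cap sits amid the turquoise copies, the ring is at crop (267,94) and the burr at crop (688,268). Next I'll hover over the grinder to read the cross-bar angle.

Call:
apply_moves:
  delta_pos:
    - [31,-48,0]
    - [31,-48,0]
    - [31,-48,0]
    - [31,-48,0]
    - [31,-48,0]
    - [31,-49,0]
    - [31,-49,0]
    - [31,-49,0]
  dr:
    - [0,0,0]
    - [0,0,0]
    - [0,0,0]
    - [0,0,0]
    - [0,0,0]
    - [0,0,0]
    - [0,0,0]
    - [0,0,0]

```text
clock: 1.15
tcp_pos: [489.3, 133.5, 256.2]
eef_rot: [0.673, 3.069, 0.0]
contact_force: [-0.1, -0.1, 0.1]
opening: 85.3
gripper_force: 0.0
```

Call:
apply_moves:
  delta_pos:
    - [31,-49,0]
    - [31,-49,0]
    - [0,0,0]
    - [0,0,0]
  dr:
    - [0,0,0]
    - [0,0,0]
    - [0,0,0]
    - [0,0,0]

```text
clock: 1.65
tcp_pos: [550.1, 37.3, 255.8]
eef_rot: [-0.674, -3.067, -0.0]
contact_force: [-0.5, 0.6, -0.5]
opening: 85.3
gripper_force: 0.0
```

Run:
```python
from h import *
s=bot.state();print(s['clock'],s['tcp_pos'],s['eef_rot'],s['q'])
w=grab('wrist');np.savez('w1.npz',**w);save(w,'w1.png')
print(-w['R'].T@w['t'],proj(w,[551,35,157]))
```

```text
1.65 [550.09531063  37.29932009 255.79926956] [-6.73813192e-01 -3.06678903e+00 -4.09935128e-04] [-7.81539184e-02  2.68465761e-01 -1.61703711e-02  1.28776177e+00
  4.86251773e-04  3.54398628e-01]
[485.38397293  66.61603336 374.24263115] (np.float64(249.1720916724363), np.float64(200.023723534877))
```

View pics/w1.png

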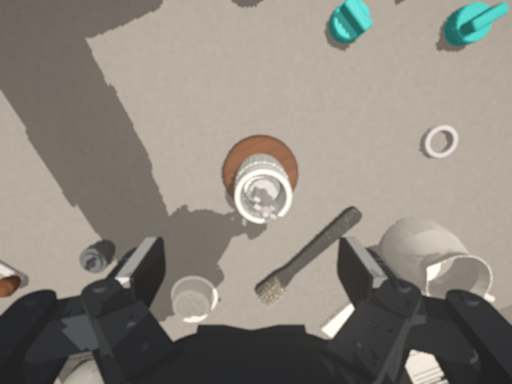

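Run:
```python
from h import *
w={k:v for k,v in np.load('w1.npz').items()}
p=w['pixels'][:,:,::-1]
A=cv2.resize(p[165:230,225:300],(450,390),interpolation=cv2.INTER_CUBIC)
B=cv2.resize(p[235:278,75:120],(342,327),interpolation=cv2.INTER_CUBIC)
B=cv2.copyMakeBorder(B,0,63,0,0,cv2.BORDER_CONSTANT)
cv2.imwrite('pics/crop2.png',np.hstack([A,B]))
print('ring',ray(w,440,142,8).round(1),'burr',ray(w,97,256,43).round(1),'stand c',ray(w,260,173,26).round(1),'rim c',ray(w,263.5,195,112).round(1))
h=cv2.cvtColor(w['pixels'],cv2.COLOR_RGB2HSV)
m=((h[...,0]<15)&(h[...,1]>90)&(h[...,2]>40)).astype(np.uint8)
ys,xs=np.nonzero(m[120:240,200:320]);print('stand bbox',xs.min()+200,xs.max()+200,ys.min()+120,ys.max()+120)
```

```text
ring [626.5 262.3   8. ] burr [ 572.5 -188.5   43. ] stand c [564.4  42.7  26. ] rim c [565.7  42.8 112. ]
stand bbox 223 297 136 195
```

View pics/crop2.png

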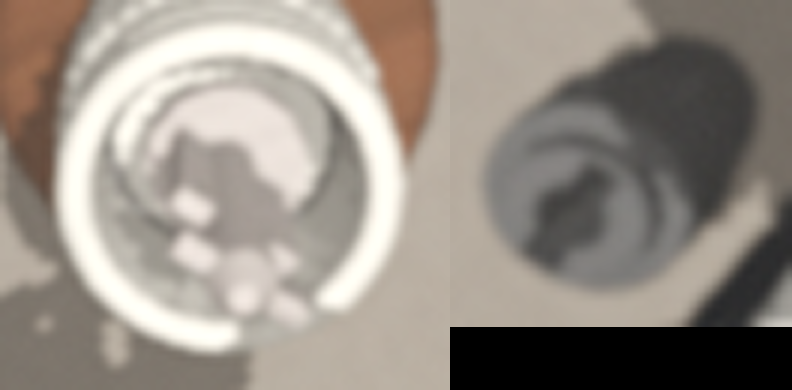

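Run:
```python
from h import *
w={k:v for k,v in np.load('w1.npz').items()}
r=lambda u,v,z:ray(w,u,v,z)
print('rim',r(263.3,196.2,112).round(1),'tip',r(265.5,213.7,157).round(1),'stand',r(260,172.5,26).round(1))
def seg(a,b,z):
    A=r(*a,z);B=r(*b,z);d=B-A;print((A+B)[:2]/2,np.hypot(*d[:2]),np.arctan2(d[1],d[0]))
seg((257,206.7),(273.3,215.8),151.5)
seg((257,199.2),(273.3,208.7),131)
seg((94.7,258.7),(86.8,268.6),43)
print('rimtops',r(234.2,196,112),r(292.5,196,112))
```

```text
rim [566.7  42.2 112. ] tip [566.9  42.  157. ] stand [563.9  42.9  26. ]
[566.88883668  41.99319495] 15.548450117972166 0.6055813857189385
[568.111296    42.51836525] 17.01714050892792 0.5900096272042088
[ 578.43897445 -201.83833219] 18.840944216935327 -1.1433514936240066
rimtops [555.03672611  17.29162006 112.        ] [578.09170255  67.29777518 112.        ]
```

Axis consistent from rim and tip: (567,42), bar angle ≈0.60. Burr at (578,-202), slot ≈ -1.14. I'll hover over the burr.

Call:
apply_moves:
  delta_pos:
    - [6,-48,0]
    - [6,-48,-10]
    - [6,-48,-30]
    - [5,-48,-30]
    - [5,-47,-30]
    - [0,0,0]
    - [0,0,0]
  dr:
    - [0,0,0]
    - [0,0,0]
    - [0,0,0]
    - [0,0,0]
    - [0,0,0]
    - [0,0,0]
    - [0,0,0]
  grip: 60

```text
clock: 2.58
tcp_pos: [578.6, -200.1, 156.6]
eef_rot: [-0.671, -3.069, -0.001]
contact_force: [0.2, 0.5, -0.4]
opening: 60.0
gripper_force: 0.0
```

Run:
```python
from h import *
s=bot.state();print(s['clock'],s['tcp_pos'],s['eef_rot'],s['q'],bot.finger_overhang)
w=grab('wrist');np.savez('w2.npz',**w)
u,v=map(int,proj(w,[578,-202,43]));print(u,v)
p=w['pixels'][:,:,::-1]
A=cv2.resize(p[max(v-60,0):v+60,u-80:u+80],None,fx=5,fy=5,interpolation=cv2.INTER_CUBIC)
cv2.imwrite('pics/crop3.png',A)
```

```text
2.575 [ 578.55645297 -200.07448396  156.61946336] [-6.70563970e-01 -3.06867605e+00 -1.16731873e-03] [-4.64269913e-01  4.29056781e-01 -3.19823109e-02  1.11043014e+00
  5.95736367e-04 -3.39956704e-02] 25.0
248 192
```

View pics/crop3.png

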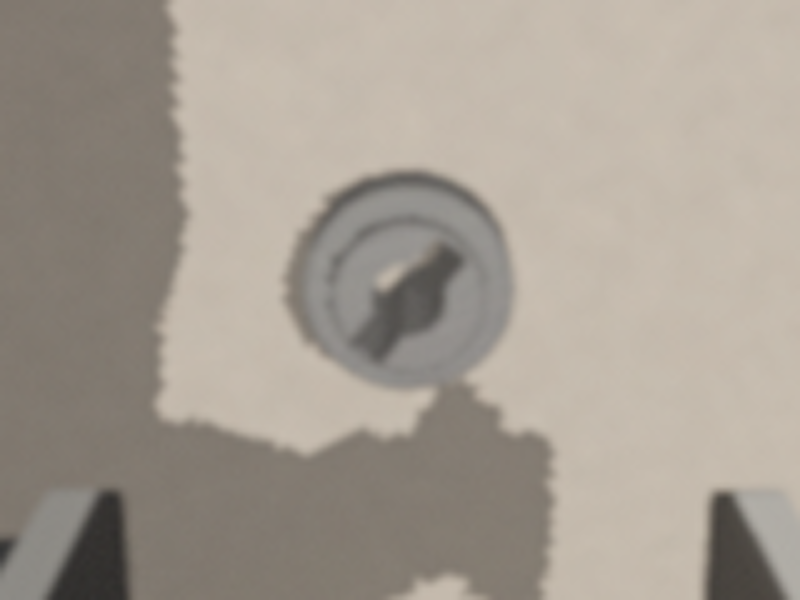

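Run:
```python
from h import *
w={k:v for k,v in np.load('w2.npz').items()}
print(ray(w,249.6,190.9,43),ray(w,249.3,188.5,38))
A=ray(w,258.8,181.8,43);B=ray(w,241.2,202,43);d=B-A;print((A+B)/2,np.hypot(*d[:2]),np.arctan2(d[1],d[0]))
# calibration check: px of TCP axis at tip z
t=bot.state()['tcp_pos'];print(proj(w,[t[0],t[1],t[2]-25]),t)
```

```text
[ 576.92824346 -200.8705856    43.        ] [ 576.2570446  -200.85888262   38.        ]
[ 577.90693064 -201.03570695   43.        ] 22.8903117930772 -1.125006013401707
(np.float64(252.1272775683318), np.float64(241.27989580655242)) [ 578.91158195 -199.97874231  157.22340254]
```

Call:
apply_moves:
  delta_pos:
    - [-1.5,-1,-30]
    - [0,0,-40]
    - [0,0,-30]
    - [0,0,-12]
    - [0,0,0]
    - [0,0,0]
  dr:
    - [0,0,0]
    - [0,0,0]
    - [0,0,0]
    - [0,0,0]
    - [0,0,0]
    - [0,0,0]

```text
clock: 3.38
tcp_pos: [578.4, -202.9, 46.1]
eef_rot: [0.671, 3.066, -0.001]
contact_force: [-0.4, -0.1, 0.6]
opening: 60.0
gripper_force: 0.0
```

Call:
apply_moves:
  delta_pos:
    - [0,0,0]
    - [0,0,0]
    - [0,0,0]
    - [0,0,0]
    - [0,0,0]
  dr:
    - [0,0,0]
    - [0,0,0]
    - [0,0,0]
    - [0,0,0]
    - [0,0,0]
  grip: 25
  force: 40

```text
clock: 4.0
tcp_pos: [578.1, -203.1, 45.9]
eef_rot: [0.672, 3.066, -0.0]
contact_force: [-1.0, 1.2, 5.9]
opening: 34.2
gripper_force: 39.8
```

Call:
apply_moves:
  delta_pos:
    - [0,0,15]
    - [0,0,45]
    - [0,0,55]
    - [0,0,55]
    - [0,0,0]
    - [0,0,0]
  dr:
    - [0,0,0]
    - [0,0,0]
    - [0,0,0]
    - [0,0,0]
    - [0,0,0]
    - [0,0,0]

```text
clock: 4.75
tcp_pos: [576.9, -202.7, 214.5]
eef_rot: [0.673, 3.068, -0.0]
contact_force: [0.2, 0.6, -1.1]
opening: 34.3
gripper_force: 40.2
```

Run:
```python
from h import *
s=bot.state();print(s['clock'],s['tcp_pos'],s['eef_rot'],s['opening'])
w=grab('wrist');np.savez('w3.npz',**w)
t=s['tcp_pos'];u,v=map(int,proj(w,[t[0],t[1],t[2]-2]));print(u,v)
A=cv2.resize(w['pixels'][:,:,::-1][224:384,u-106:u+106],None,fx=3.7,fy=3.7,interpolation=cv2.INTER_CUBIC)
cv2.imwrite('pics/crop4.png',A);print(A.shape)
```

```text
4.75 [ 576.90161226 -202.73511015  214.52399106] [ 6.73165318e-01  3.06843531e+00 -5.88580591e-05] 34.29511266536596
251 262
(592, 784, 3)
```

View pics/crop4.png

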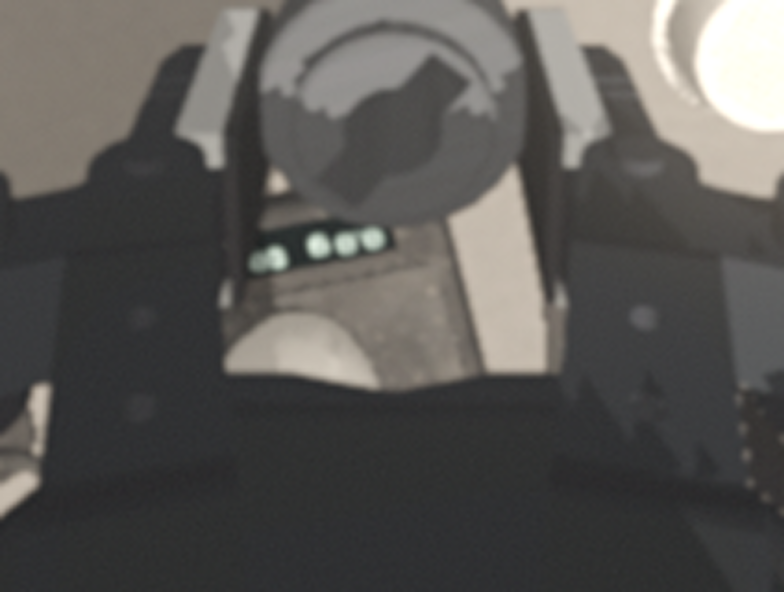

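Run:
```python
from h import *
w={k:v for k,v in np.load('w3.npz').items()}
o=lambda x,y,z:ray(w,145+x/3.7,224+y/3.7,z)
A=o(450,70,212.5);B=o(340,190,212.5);d=B-A;print((A+B)/2,np.hypot(*d[:2]),np.arctan2(d[1],d[0]))
L=o(262,90,207);R=o(525,90,207);print((L+R)/2,np.hypot(*(R-L)[:2]))
print(bot.state()['tcp_pos'])
```

```text
[ 575.39146717 -202.17119575  212.5       ] 21.77046665993542 -1.1158741274950512
[ 572.84045978 -201.05879787  207.        ] 34.04571263918455
[ 576.36091095 -202.44894277  213.35167093]
```

Call:
apply_moves:
  delta_pos:
    - [0,10,8]
    - [-2,45,0]
    - [-2,48,0]
    - [-2,48,0]
    - [-2,48,0]
    - [-2,44,0]
    - [0,0,0]
    - [0,0,0]
  dr:
    - [0,0,-0.178]
    - [0,0,-0.178]
    - [0,0,-0.178]
    - [0,0,-0.178]
    - [0,0,-0.177]
    - [0,0,-0.177]
    - [0,0,-0.177]
    - [0,0,-0.177]

```text
clock: 5.8
tcp_pos: [565.8, 41.4, 220.1]
eef_rot: [-2.512, -1.882, 0.005]
contact_force: [0.5, -0.6, -0.4]
opening: 34.3
gripper_force: 40.2
```

Call:
apply_moves:
  delta_pos:
    - [0,0,0]
    - [0,0,0]
    - [0,0,0]
  dr:
    - [0,0,0]
    - [0,0,0]
    - [0,0,0]

```text
clock: 6.18
tcp_pos: [566.9, 40.0, 221.8]
eef_rot: [-2.509, -1.89, 0.001]
contact_force: [-0.0, -1.0, -1.1]
opening: 34.3
gripper_force: 40.2
```

Run:
```python
from h import *
s=bot.state();print(s['clock'],s['tcp_pos'],s['eef_rot'],s['opening'],s['q'])
f=grab('wrist');g=grab('scene');np.savez('w4.npz',**f)
A=cv2.resize(f['pixels'][:,:,::-1][184:384,150:350],None,fx=2.8,fy=2.8,interpolation=cv2.INTER_CUBIC)
u,v=map(int,proj(g,[567,42,165]));
B=cv2.resize(g['pixels'][:,:,::-1][v-50:v+50,u-20:u+22],None,fx=5.6,fy=5.6,interpolation=cv2.INTER_CUBIC)
C=np.hstack([A,B]);print(C.shape,u,v);cv2.imwrite('pics/crop5.png',C)
```

```text
6.175 [566.9372911   40.0298199  221.84295571] [-2.50909028e+00 -1.88960071e+00  1.02853156e-03] 34.255034386831795 [-7.07314625e-02  3.12670737e-01 -3.93865663e-02  1.21959651e+00
 -1.23408750e-05  1.77989443e+00]
(560, 795, 3) 248 173
```

View pics/crop5.png

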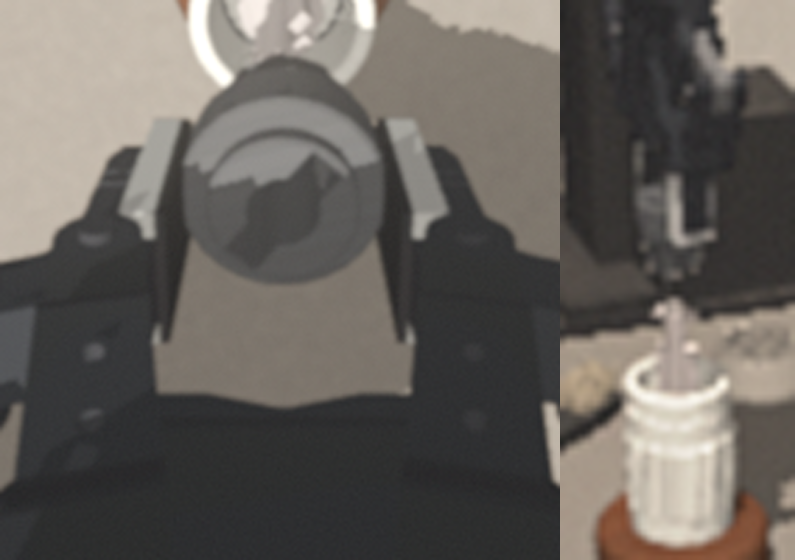

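Run:
```python
from h import *
from scipy.spatial.transform import Rotation as Ro
w={k:v for k,v in np.load('w4.npz').items()}
s=bot.state();T=Ro.from_rotvec(s['eef_rot']).as_matrix();print(T.round(3).tolist(),s['tcp_pos'])
o=lambda x,y,z:ray(w,150+x/2.8,184+y/2.8,z)
L=o(190,20,112);R=o(378,20,112);print(L,R,(L+R)/2,np.hypot(*(R-L)[:2]))
for P in(L,R):print((P-s['tcp_pos'])@T)
A=o(332,160,219);B=o(240,255,219);d=B-A;print((A+B)/2,np.hypot(*d[:2]),np.arctan2(d[1],d[0]))
print('axis in tool',(np.array([567,42,112])-s['tcp_pos'])@T, 'burr',((A+B)/2-s['tcp_pos'])@T)
```

```text
[[0.277, 0.961, -0.0], [0.961, -0.277, -0.0], [-0.0, -0.0, -1.0]] [567.10821144  40.0491423  222.17209682]
[541.58070478  49.05717072 112.        ] [594.38600217  33.92667305 112.        ] [567.98335348  41.49192189 112.        ] 54.930241149460485
[  1.60003759 -27.0036406  110.17682317]
[  1.67566101  27.9265476  110.16693476]
[567.93742788  41.17882124 219.        ] 23.40550298775944 -2.5618905974877024
axis in tool [  1.85391436  -0.62410778 110.17205618] burr [1.31531823 0.48473004 3.17189965]
```

Call:
apply_moves:
  delta_pos:
    - [0,0.6,-8]
    - [0,0,-7]
    - [0,0,-3]
    - [0,0,-2]
    - [0,0,-2]
    - [0,0,0]
  dr:
    - [0,0,0]
    - [0,0,0]
    - [0,0,0]
    - [0,0,0]
    - [0,0,0]
    - [0,0,0]

```text
clock: 7.02
tcp_pos: [567.2, 40.9, 200.3]
eef_rot: [2.51, 1.888, 0.0]
contact_force: [0.5, 0.4, -0.9]
opening: 34.5
gripper_force: 40.2
```

Call:
apply_moves:
  delta_pos:
    - [0,0,-2]
    - [0,0,-1]
    - [0,0,-1]
    - [0,0,0]
  dr:
    - [0,0,0]
    - [0,0,0]
    - [0,0,0]
    - [0,0,0]

```text
clock: 7.52
tcp_pos: [567.1, 40.9, 196.2]
eef_rot: [-2.511, -1.888, 0.0]
contact_force: [-0.5, 0.4, -0.5]
opening: 34.2
gripper_force: 40.2
```

Call:
apply_moves:
  delta_pos:
    - [0,0,-1]
    - [0,0,-1]
    - [0,0,-1]
    - [0,0,0]
  dr:
    - [0,0,0]
    - [0,0,0]
    - [0,0,0]
    - [0,0,0]

```text
clock: 8.02
tcp_pos: [567.1, 40.8, 193.2]
eef_rot: [-2.511, -1.888, 0.0]
contact_force: [0.2, 0.3, -1.0]
opening: 34.4
gripper_force: 40.2
```

Call:
apply_moves:
  delta_pos:
    - [0,0,-1.5]
    - [0,0,-1.5]
    - [0,0,-1.5]
    - [0,0,-1.5]
    - [0,0,0]
  dr:
    - [0,0,0]
    - [0,0,0]
    - [0,0,0]
    - [0,0,0]
    - [0,0,0]

```text
clock: 8.65
tcp_pos: [567.1, 40.8, 187.1]
eef_rot: [-2.511, -1.888, 0.0]
contact_force: [-0.6, -0.1, -1.2]
opening: 34.3
gripper_force: 40.2
```

Call:
apply_moves:
  delta_pos:
    - [0,0,-2]
    - [0,0,-2]
    - [0,0,-2]
    - [0,0,-2]
    - [0,0,0]
  dr:
    - [0,0,0]
    - [0,0,0]
    - [0,0,0]
    - [0,0,0]
    - [0,0,0]

```text
clock: 9.28
tcp_pos: [567.0, 40.9, 179.1]
eef_rot: [-2.511, -1.888, 0.0]
contact_force: [0.3, 0.2, -1.7]
opening: 34.4
gripper_force: 40.2
```

Call:
apply_moves:
  delta_pos:
    - [0,0,-2]
    - [0,0,-2]
    - [0,0,-2]
    - [0,0,-2]
    - [0,0,0]
  dr:
    - [0,0,0]
    - [0,0,0]
    - [0,0,0]
    - [0,0,0]
    - [0,0,0]

```text
clock: 9.9
tcp_pos: [567.0, 40.9, 171.1]
eef_rot: [-2.511, -1.888, 0.0]
contact_force: [-0.5, 0.8, -1.6]
opening: 34.6
gripper_force: 40.2
```

Call:
apply_moves:
  delta_pos:
    - [0,0,-3]
    - [0,0,-3]
    - [0,0,-3]
    - [0,0,-3]
    - [0,0,-3]
    - [0,0,-3]
    - [0,0,0]
  dr:
    - [0,0,0]
    - [0,0,0]
    - [0,0,0]
    - [0,0,0]
    - [0,0,0]
    - [0,0,0]
    - [0,0,0]

```text
clock: 10.78
tcp_pos: [567.0, 40.9, 153.0]
eef_rot: [-2.51, -1.888, 0.001]
contact_force: [-0.4, -0.1, -1.1]
opening: 34.7
gripper_force: 40.2
```

Call:
apply_moves:
  delta_pos:
    - [0,0,-3]
    - [0,0,-2]
    - [0,0,-2]
    - [0,0,-1]
    - [0,0,0]
  dr:
    - [0,0,0]
    - [0,0,0]
    - [0,0,0]
    - [0,0,0]
    - [0,0,0]

```text
clock: 11.4
tcp_pos: [567.1, 40.9, 145.2]
eef_rot: [-2.511, -1.889, 0.0]
contact_force: [-0.0, -0.3, -1.2]
opening: 34.3
gripper_force: 40.2
```

Call:
apply_moves:
  delta_pos:
    - [0,0,-1]
    - [0,0,-1]
    - [0,0,0]
  dr:
    - [0,0,0]
    - [0,0,0]
    - [0,0,0]

```text
clock: 11.78
tcp_pos: [567.1, 40.9, 143.2]
eef_rot: [-2.511, -1.888, 0.0]
contact_force: [0.2, -0.1, -1.4]
opening: 34.3
gripper_force: 40.2
```

Call:
apply_moves:
  delta_pos:
    - [0,0,0]
    - [0,0,0]
    - [0,0,0]
    - [0,0,0]
  dr:
    - [0,0,0]
    - [0,0,0]
    - [0,0,0]
    - [0,0,0]
  grip: 60

```text
clock: 12.28
tcp_pos: [567.2, 40.9, 143.4]
eef_rot: [2.511, 1.888, 0.0]
contact_force: [0.2, -0.1, -0.4]
opening: 60.1
gripper_force: 0.0
```

Call:
apply_moves:
  delta_pos:
    - [0,0,30]
    - [0,0,50]
    - [0,0,40]
    - [0,0,0]
    - [0,0,0]
  dr:
    - [0,0,0]
    - [0,0,0]
    - [0,0,0]
    - [0,0,0]
    - [0,0,0]

```text
clock: 12.9
tcp_pos: [567.0, 40.9, 262.9]
eef_rot: [-2.511, -1.888, 0.0]
contact_force: [-0.2, 1.3, -0.9]
opening: 59.7
gripper_force: 0.0
```

Run:
```python
from h import *
s=bot.state();print(s['clock'],s['tcp_pos'],s['eef_rot'],s['opening'],s['q'])
f=grab('wrist');np.savez('w5.npz',**f)
u,v=map(int,proj(f,[567,42,135]));print(u,v)
A=cv2.resize(f['pixels'][:,:,::-1][v-60:v+60,u-70:u+70],None,fx=4,fy=4,interpolation=cv2.INTER_CUBIC)
cv2.imwrite('pics/crop6.png',A)
```

```text
12.9 [566.97071812  40.85575237 262.86053017] [-2.51056231e+00 -1.88827971e+00  3.49462732e-04] 59.71144542030992 [-6.92615458e-02  2.98929500e-01  4.23382836e-02  1.31448591e+00
 -1.57167764e-05  1.78259994e+00]
250 185
```

View pics/crop6.png

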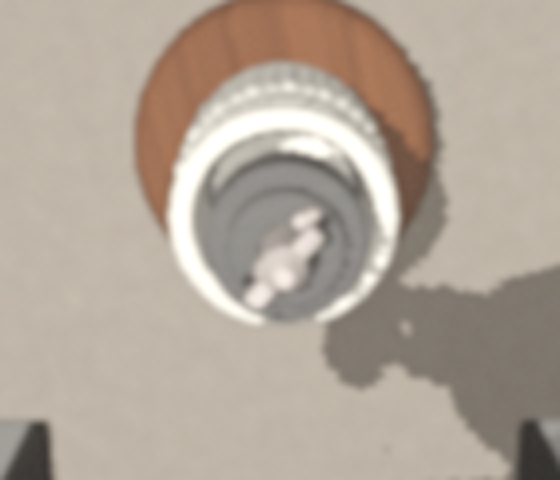

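The picture shows the burr seated in the mouth with the cross bar through it (bar ends at crop (255,295)/(312,235)). Next I'll hover over the ring.

Call:
apply_moves:
  delta_pos:
    - [12,44,0]
    - [12,44,-23]
    - [12,44,-30]
    - [12,44,-30]
    - [12,45,-30]
    - [0,0,0]
    - [0,0,0]
  dr:
    - [0,0,0]
    - [0,0,0]
    - [0,0,0]
    - [0,0,0]
    - [0,0,0]
    - [0,0,0]
    - [0,0,0]

```text
clock: 13.82
tcp_pos: [626.3, 261.5, 149.0]
eef_rot: [-2.51, -1.889, 0.004]
contact_force: [0.2, -0.2, 0.4]
opening: 59.8
gripper_force: 0.0
```

Run:
```python
from h import *
w={k:v for k,v in np.load('w5.npz').items()}
o=lambda x,y,z:ray(w,180+x/4,125+y/4,z)
A=o(255,295,151.5);B=o(312,235,151.5);d=B-A;print('bar',(A+B)/2,np.hypot(*d[:2]),np.arctan2(d[1],d[0]))
print('boss',o(285,245,140),'rim',o(285,215,112))
s=bot.state();print(s['clock'],s['tcp_pos'],s['opening'],s['q'])
f=grab('wrist');np.savez('w6.npz',**f)
u,v=map(int,proj(f,[626.5,262.3,8]));print(u,v)
g=cv2.cvtColor(f['pixels'],cv2.COLOR_RGB2GRAY)[v-60:v+50,u-60:u+60]
t,m=cv2.threshold(g,0,255,cv2.THRESH_OTSU);print('otsu',t,np.median(g))
for c in cv2.findContours(m,cv2.RETR_CCOMP,cv2.CHAIN_APPROX_NONE)[0]:
    if len(c)>30:
        e=cv2.fitEllipse(c);x,y=e[0][0]+u-60,e[0][1]+v-60;print(cv2.contourArea(c),e[0],e[1],ray(f,x,y,10).round(1),ray(f,x,y,5).round(1))
```

```text
bar [567.4321842   41.88574314 151.5       ] 17.44855565782038 0.5526169235096648
boss [568.07835726  42.79710787 140.        ] rim [567.96577489  42.26483144 112.        ]
13.825 [626.27939633 261.45646763 148.98899243] 59.8073993225919 [ 2.77529832e-01  5.61450518e-01  1.63559466e-01  1.17570016e+00
 -4.96654553e-04  2.12891809e+00]
250 181
otsu 127.0 153.0
11144.0 (54.36966323852539, 47.947837829589844) (111.72514343261719, 144.63206481933594) [624.3 276.1  10. ] [623.9 275.1   5. ]
62.0 (48.422969818115234, 62.68996047973633) (7.923655986785889, 18.327102661132812) [615.2 264.4  10. ] [614.6 263.1   5. ]
```

Run:
```python
from h import *
f={k:v for k,v in np.load('w6.npz').items()}
u,v=250,181
g=cv2.cvtColor(f['pixels'],cv2.COLOR_RGB2GRAY)[v-60:v+50,u-60:u+60]
for T in(185,200,215):
  m=(g>T).astype(np.uint8)
  for c in cv2.findContours(m,cv2.RETR_CCOMP,cv2.CHAIN_APPROX_NONE)[0]:
    if len(c)>30:
        e=cv2.fitEllipse(c);x,y=e[0][0]+u-60,e[0][1]+v-60;print(T,cv2.contourArea(c),np.round(e[0],1),np.round(e[1],1),ray(f,x,y,10).round(1))
cv2.imwrite('pics/crop7.png',cv2.resize(f['pixels'][:,:,::-1][v-60:v+50,u-60:u+60],None,fx=5,fy=5,interpolation=cv2.INTER_CUBIC))
```

```text
185 1300.0 [59.6 60.8] [39.7 41.8] [625.6 263.3  10. ]
185 866.5 [59.7 61.2] [32.6 34. ] [625.5 262.9  10. ]
200 230.5 [59.7 60.9] [36.5 38.3] [625.6 263.1  10. ]
```

View pics/crop7.png

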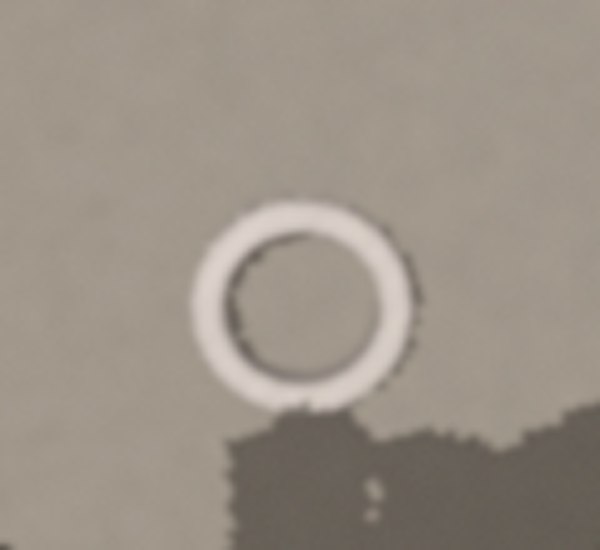

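The ring is clearly seen, centred at crop (302,306), i.e. (625.6, 263.1). I'll grasp it now. That uses up the picture budget, so I'll work by numbers from here.

Call:
apply_moves:
  delta_pos:
    - [-0.7,1.6,-30]
    - [0,0,-40]
    - [0,0,-30]
    - [0,0,-13]
    - [0,0,-4]
    - [0,0,-2]
    - [0,0,0]
  dr:
    - [0,0,0]
    - [0,0,0]
    - [0,0,0]
    - [0,0,0]
    - [0,0,0]
    - [0,0,0]
    - [0,0,0]

```text
clock: 14.75
tcp_pos: [627.3, 263.6, 32.6]
eef_rot: [2.51, 1.888, 0.003]
contact_force: [0.1, 0.5, 0.3]
opening: 59.8
gripper_force: 0.0
```

Call:
apply_moves:
  delta_pos:
    - [0,0,0]
    - [0,0,0]
    - [0,0,0]
    - [0,0,0]
  dr:
    - [0,0,0]
    - [0,0,0]
    - [0,0,0]
    - [0,0,0]
  grip: 30
  force: 30

```text
clock: 15.25
tcp_pos: [627.0, 263.7, 32.6]
eef_rot: [2.51, 1.888, 0.002]
contact_force: [-0.5, -0.8, 5.8]
opening: 35.9
gripper_force: 29.6
```

Call:
apply_moves:
  delta_pos:
    - [0,0,0]
    - [0,0,0]
    - [0,0,0]
    - [0,0,-2]
    - [0,0,-2]
    - [0,0,0]
  dr:
    - [0,0,0]
    - [0,0,0]
    - [0,0,0]
    - [0,0,0]
    - [0,0,0]
    - [0,0,0]
  grip: 60

```text
clock: 16.0
tcp_pos: [626.2, 263.4, 26.9]
eef_rot: [-2.511, -1.888, 0.001]
contact_force: [-0.8, 0.1, -0.1]
opening: 59.9
gripper_force: 0.0
```

Call:
apply_moves:
  delta_pos:
    - [0,0,0]
    - [0,0,0]
    - [0,0,0]
    - [0,0,0]
  dr:
    - [0,0,0]
    - [0,0,0]
    - [0,0,0]
    - [0,0,0]
  grip: 37
  force: 30

```text
clock: 16.5
tcp_pos: [626.6, 263.5, 27.6]
eef_rot: [2.511, 1.888, 0.001]
contact_force: [-0.2, -0.8, 2.0]
opening: 37.8
gripper_force: 30.3
```

Run:
```python
from h import *
s=bot.state();print(s['clock'],s['tcp_pos'],s['opening'],s['gripper_force'],s['contact_force'])
f=grab('wrist');np.savez('w7.npz',**f)
t=s['tcp_pos'];u,v=map(int,proj(f,[625.6,263.1,10]));print(u,v)
g=cv2.cvtColor(f['pixels'],cv2.COLOR_RGB2GRAY)[v-70:v+90,u-80:u+80]
for T in(150,170,185,200):
  m=(g>T).astype(np.uint8)
  for c in cv2.findContours(m,cv2.RETR_CCOMP,cv2.CHAIN_APPROX_NONE)[0]:
    if len(c)>60:
        e=cv2.fitEllipse(c);x,y=e[0][0]+u-80,e[0][1]+v-70;print(T,cv2.contourArea(c),np.round(e[0],1),np.round(e[1],1),ray(f,x,y,10).round(1))
```

```text
16.5 [626.58318551 263.4970485   27.57795044] 37.782547761137344 30.323606561869383 [-0.23980785 -0.79796802  2.0160615 ]
248 247
150 1550.0 [ 60.1 132.3] [37.5 63.6] [604.  229.8  10. ]
150 9555.0 [75.2 37.2] [ 97.1 165.6] [628.  281.5  10. ]
170 1260.0 [ 60.3 132.6] [35.6 59.3] [604.1 229.6  10. ]
170 8560.5 [65.9 31.2] [ 73.4 192.5] [624.4 285.8  10. ]
185 754.0 [82.7 51.7] [33.2 61.7] [629.4 272.9  10. ]
200 641.0 [83.4 54.7] [34.8 60. ] [629.3 271.2  10. ]
```

Call:
apply_moves:
  delta_pos:
    - [0,0,15]
    - [0,0,45]
    - [0,0,55]
    - [0,0,55]
    - [0,0,0]
    - [0,0,0]
    - [0,0,0]
  dr:
    - [0,0,0]
    - [0,0,0]
    - [0,0,0]
    - [0,0,0]
    - [0,0,0]
    - [0,0,0]
    - [0,0,0]

```text
clock: 17.42
tcp_pos: [625.5, 263.1, 195.6]
eef_rot: [-2.51, -1.888, 0.005]
contact_force: [0.1, 1.1, -1.3]
opening: 37.9
gripper_force: 30.3
```

Run:
```python
from h import *
from scipy.spatial.transform import Rotation as Ro
s=bot.state();T=Ro.from_rotvec(s['eef_rot']).as_matrix();print(s['clock'],s['tcp_pos'],s['opening'],s['gripper_force'])
f=grab('wrist');np.savez('w8.npz',**f);save(f,'w8.png')
t=s['tcp_pos'];u,v=map(int,proj(f,[t[0],t[1],t[2]-17]));print(u,v)
g=cv2.cvtColor(f['pixels'],cv2.COLOR_RGB2GRAY)
for y in range(v-45,v+46,5): print(y,' '.join('%3d'%q for q in g[y,u-55:u+58:4]))
```

```text
17.425 [625.49855575 263.12584868 195.60005563] 37.914407588452846 30.312734129838645
250 246
201 156 154 155 155 155 156 154 155 155 155 154 155 157 155 155 157 143 133  98 100 101  97 123 140 124 153 146 114 100
206 154 153 156 156 156 157 156 155 155 155 154 154 149 146 145 129 104 101 100  99  99  98  99  99  98  98  98  98 100
211 153 156 156 157 156 156 154 157 155 148 164 167 155 149 148 142 137 167 123 104 101  99  99  99  97  98  97  98  99
216 155 154 155 155 154 153 154 153 160 165 199 207 206 208 206 203 203 202 187 136 138  99  99  99  99  98  97  98  97
221 157 155 155 155 153 153 151 165 200 211 209 207 204 196 192 195 205 207 208 206 186 122  97  97  97  97  98  96  98
226 155 154 146 146 138 150 167 206 211 208 174 157 156 153 154 100  98 102 179 206 203 202 124  91  95 109 108  97  99
231 155 145 133 133  57 112 206 211 201 153 155 156 156 153 153 146 129 149 152 157 207 206 197  87  58 131 131 112  96
236 102 131 132 115  51 126 153 192 152 154 155 154 156 154 154 155 151 154 154 155 161 190 162 118  49 112 111 110  65
241 105 132 132  70  48 135 137 125 156 153 15
[... 573 characters left out ...]
  42 121 137 136 134 123 108 107 109 108 110 109 106 107 106 126 132 131 137 109  39  39  47 135  69
271  42  48  47  41  38 151 153 142 134 133 133 127 113 111 109 109 116 129 135 132 131 140 150 144  40  38  47  44  41
276  43  41  47  39  45 154 153 154 152 137 136 133 132 136 135 132 135 135 132 134 155 154 153 152  42  41  47  39  40
281  42  38  47  37  92 153 153 153 154 153 153 150 143 136 137 139 141 149 154 152 152 153 152 153  76  38  47  39  43
286  41  38  44  34 134 153 153 155 152 153 155 154 154 154 152 154 153 152 151 154 151 153 153 153 109  37  45  38  43
291  42  42  43  33 151 152 153 153 153 154 153 153 153 152 151 151 153 152 152 150 153 131 102  94  92  34  43  41  42
```

Run:
```python
from h import *
from scipy.spatial.transform import Rotation as Ro
f={k:v for k,v in np.load('w8.npz').items()}
t=np.array([625.5,263.2,195.6]);T=Ro.from_rotvec([-2.51,-1.888,0.003]).as_matrix()
g=cv2.cvtColor(f['pixels'],cv2.COLOR_RGB2GRAY)
print(g[205:290,251]); 
for v in(222.5,270.5,280,213.5): print(v,((ray(f,251,v,t[2]-17.2)-t)@T).round(2))
for z in(200,202): print(z)
```

```text
[153 145 140 160 173 154 148 175 194 202 205 206 206 205 205 203 192 169
 154 152 151 154 155 156 155 154 153 153 152 154 153 154 153 153 153 153
 154 154 154 156 155 156 155 155 154 155 155 155 155 155 155 153 154 154
 155 156 154 155 153 142 121 110 109 108 108 107 109 116 126 132 135 135
 134 133 132 132 137 145 152 154 153 152 151 151 151]
222.5 [13.3   0.22 17.19]
270.5 [-14.07   0.24  17.21]
280 [-19.83   0.24  17.22]
213.5 [18.13  0.21 17.18]
200
202
```

Call:
apply_moves:
  delta_pos:
    - [-11,-44,4]
    - [-12,-44,0]
    - [-12,-44,0]
    - [-12,-44,0]
    - [-11,-44,0]
    - [0,0,0]
    - [0,0,0]
    - [0,0,0]
  dr:
    - [0,0,0]
    - [0,0,0]
    - [0,0,0]
    - [0,0,0]
    - [0,0,0]
    - [0,0,0]
    - [0,0,0]
    - [0,0,0]

```text
clock: 18.48
tcp_pos: [568.6, 44.5, 200.9]
eef_rot: [-2.509, -1.89, 0.0]
contact_force: [0.9, -0.2, -0.0]
opening: 37.5
gripper_force: 30.3
```

Call:
apply_moves:
  delta_pos:
    - [0,0,0]
    - [0,0,0]
  dr:
    - [0,0,0]
    - [0,0,0]

```text
clock: 18.73
tcp_pos: [568.5, 44.2, 201.2]
eef_rot: [-2.509, -1.89, 0.0]
contact_force: [0.2, -0.2, -0.4]
opening: 38.1
gripper_force: 30.3
```

Call:
apply_moves:
  delta_pos:
    - [-0.6,-1.3,-4]
    - [0,0,-4]
    - [0,0,-5]
    - [0,0,-5]
    - [0,0,-5]
    - [0,0,-4]
    - [0,0,0]
    - [0,0,0]
  dr:
    - [0,0,0]
    - [0,0,0]
    - [0,0,0]
    - [0,0,0]
    - [0,0,0]
    - [0,0,0]
    - [0,0,0]
    - [0,0,0]

```text
clock: 19.73
tcp_pos: [568.0, 42.1, 174.5]
eef_rot: [2.51, 1.888, 0.0]
contact_force: [-0.3, -0.5, -0.7]
opening: 38.2
gripper_force: 30.3
```

Call:
apply_moves:
  delta_pos:
    - [0,0,-2]
    - [0,0,-1.5]
    - [0,0,-1]
    - [0,0,-1]
    - [0,0,0]
  dr:
    - [0,0,0]
    - [0,0,0]
    - [0,0,0]
    - [0,0,0]
    - [0,0,0]

```text
clock: 20.35
tcp_pos: [567.8, 42.1, 168.7]
eef_rot: [-2.511, -1.888, 0.0]
contact_force: [0.3, -0.3, -0.6]
opening: 37.7
gripper_force: 30.3
```

Call:
apply_moves:
  delta_pos:
    - [0,0,-1]
    - [0,0,-1]
    - [0,0,-1]
    - [0,0,0]
  dr:
    - [0,0,0]
    - [0,0,0]
    - [0,0,0]
    - [0,0,0]

```text
clock: 20.85
tcp_pos: [567.8, 42.1, 165.7]
eef_rot: [-2.511, -1.888, 0.0]
contact_force: [0.4, -0.3, -0.4]
opening: 37.8
gripper_force: 30.3
```

Call:
apply_moves:
  delta_pos:
    - [0,0.4,-1]
    - [0,0,-1]
    - [0,0,-0.7]
    - [0,0,0]
    - [0,0,0]
  dr:
    - [0,0,0]
    - [0,0,0]
    - [0,0,0]
    - [0,0,0]
    - [0,0,0]

```text
clock: 21.48
tcp_pos: [567.9, 42.5, 163.1]
eef_rot: [2.511, 1.888, 0.0]
contact_force: [-0.4, 0.4, -0.4]
opening: 38.0
gripper_force: 30.3
```

Call:
apply_moves:
  delta_pos:
    - [0,0,-0.5]
    - [0,0,-0.5]
    - [0,0,0]
  dr:
    - [0,0,0]
    - [0,0,0]
    - [0,0,0]

```text
clock: 21.85
tcp_pos: [568.0, 42.5, 162.5]
eef_rot: [2.51, 1.888, 0.001]
contact_force: [-0.5, -0.4, 3.1]
opening: 37.4
gripper_force: 30.6
```

Call:
apply_moves:
  delta_pos:
    - [0,0,0]
    - [0,0,0]
    - [0,0,0]
    - [0,0,30]
    - [0,0,40]
    - [0,0,30]
    - [0,0,0]
    - [0,0,0]
  dr:
    - [0,0,0]
    - [0,0,0]
    - [0,0,0]
    - [0,0,0]
    - [0,0,0]
    - [0,0,0]
    - [0,0,0]
    - [0,0,0]
  grip: 60

```text
clock: 22.85
tcp_pos: [567.6, 42.6, 261.4]
eef_rot: [-2.51, -1.888, 0.001]
contact_force: [0.4, 1.0, -0.5]
opening: 59.7
gripper_force: 0.0
```

Run:
```python
from h import *
s=bot.state();print(s['clock'],s['tcp_pos'],s['opening'],s['q'])
f=grab('wrist');np.savez('w9.npz',**f)
u,v=map(int,proj(f,[567.8,42.2,145]));print(u,v)
g=cv2.cvtColor(f['pixels'],cv2.COLOR_RGB2GRAY)
print(g[v-45:v+45,u]);print(g[v,u-45:u+45])
for T in(160,175,190,200):
  m=(g[v-60:v+60,u-60:u+60]>T).astype(np.uint8)
  for c in cv2.findContours(m,cv2.RETR_CCOMP,cv2.CHAIN_APPROX_NONE)[0]:
    if len(c)>60:
        e=cv2.fitEllipse(c);x,y=e[0][0]+u-60,e[0][1]+v-60;print(T,cv2.contourArea(c),np.round(e[0],1),np.round(e[1],1),ray(f,x,y,145).round(1))
# cap from first wide wrist & scene
h=cv2.cvtColor(f['pixels'],cv2.COLOR_RGB2HSV)
```

```text
22.85 [567.59986737  42.57416175 261.39842008] 59.713305380621186 [-6.61299055e-02  3.01113363e-01  4.17729249e-02  1.31217068e+00
 -3.96899406e-05  1.78566339e+00]
251 191
[187 209 228 221 197 194 204 215 239 254 255 255 252 220 190 200 229 236
 200 133 121 161 195 216 231 237 237 236 227 199 160 145 147 148 146 146
 151 154 153 151 151 152 161 184 205 210 208 208 214 227 237 239 231 206
 170 146 141 137 136 141 148 156 167 173 169 164 163 163 169 179 182 182
 184 184 185 185 184 182 182 183 183 184 184 183 182 181 181 181 182 182]
[186 185 185 186 186 187 187 187 187 186 185 184 184 184 185 184 186 203
 231 252 254 254 244 237 237 238 235 222 189 144 125 133 144 145 145 146
 145 145 152 177 199 209 214 214 214 210 207 206 208 206 190 155 120 114
 131 143 145 145 142 135 132 141 178 213 230 236 236 233 222 203 181 156
 134 126 125 126 124 123 123 124 122 123 126 140 150 160 175 183 184 185]
160 1374.5 [106.   26.7] [31.  79.5] [611.6  59.2 145. ]
160 8969.0 [45.5 69. ] [103.3 134.2] [553.8  38.1 145. ]
160 654.0 [59.7 60.9] [31.1 32.6] [567.3  41.7 145. ]
160 135.0 [63.9 42.2] [15.9 33.4] [575.2  56.2 145. ]
175 167.5 [59.3 61.4] [ 9.7 26.7] [566.9  41.3 145. ]
175 1305.0 [106.3  26.3] [30.3 78. ] [612.   59.5 145. ]
175 8673.0 [45.2 68.6] [102.  133.2] [553.6  38.4 145. ]
175 1002.5 [59.5 62.7] [33.  40.3] [566.7  40.2 145. ]
175 260.0 [60.4 49.9] [32.6 45.9] [570.5  50.7 145. ]
190 130.5 [59.3 61.4] [ 8.5 25.7] [566.9  41.3 145. ]
190 1464.0 [58.8 50.3] [50.  62.5] [569.2  50.8 145. ]
200 1251.0 [58.9 49.8] [49.4 61.4] [569.4  51.1 145. ]
```

Call:
apply_moves:
  delta_pos:
    - [-22,39,0]
    - [-23,39,-11]
    - [-22,40,-15]
    - [-23,39,-15]
    - [-22,40,-10]
    - [-23,39,-10]
    - [0,0,0]
    - [0,0,0]
  dr:
    - [0,0,0]
    - [0,0,0]
    - [0,0,0]
    - [0,0,0]
    - [0,0,0]
    - [0,0,0]
    - [0,0,0]
    - [0,0,0]
  grip: 45

```text
clock: 23.9
tcp_pos: [432.5, 278.3, 200.3]
eef_rot: [2.51, 1.889, -0.002]
contact_force: [-0.9, -0.2, -0.1]
opening: 44.9
gripper_force: 0.0
```

Run:
```python
from h import *
w={k:v for k,v in np.load('w9.npz').items()}
g=cv2.cvtColor(w['pixels'],cv2.COLOR_RGB2GRAY)[131:251,191:311]
for T in(170,180,195):
  for c in cv2.findContours((g>T).astype(np.uint8),cv2.RETR_LIST,cv2.CHAIN_APPROX_NONE)[0]:
    if 60<cv2.contourArea(c)<220 and abs(c.mean((0,1))-[60,62]).max()<8:
      P=np.array([ray(w,x+191,y+131,151.5)[:2] for x,y in c[:,0]],np.float32)
      r=cv2.minAreaRect(P);vx,vy,_,_=cv2.fitLine(P,2,0,.01,.01).ravel();print(T,r,np.arctan2(vy,vx))
s=bot.state();print(s['clock'],s['tcp_pos'],s['opening'],s['q'])
f=grab('wrist');np.savez('w10.npz',**f);save(f,'w10.png')
h=cv2.cvtColor(f['pixels'],cv2.COLOR_RGB2HSV)
print(proj(f,[433,279,30]))
tq=((h[...,0]>80)&(h[...,0]<100)&(h[...,1]>100)).astype(np.uint8)
for c in cv2.findContours(tq,cv2.RETR_EXTERNAL,cv2.CHAIN_APPROX_NONE)[0]:
  if cv2.contourArea(c)>100: print('turq',cv2.boundingRect(c))
for T in(190,210,230):
 m=((h[...,2]>T)&(h[...,1]<40)).astype(np.uint8)
 for c in cv2.findContours(m,cv2.RETR_EXTERNAL,cv2.CHAIN_APPROX_NONE)[0]:
  if cv2.contourArea(c)>60: print(T,cv2.contourArea(c),cv2.boundingRect(c),cv2.minAreaRect(c))
```

```text
170 ((567.459228515625, 43.272972106933594), (24.35936737060547, 8.67813491821289), 44.33366775512695) 0.7175614
180 ((567.567626953125, 43.155540466308594), (24.36921501159668, 8.411778450012207), 43.842872619628906) 0.70102334
195 ((566.4030151367188, 42.0440559387207), (20.311962127685547, 7.538128852844238), 44.30856704711914) 0.59448993
23.9 [432.52709466 278.28096428 200.32285036] 44.92770648841117 [ 4.15797889e-01  2.21918652e-01 -2.15150962e-01  1.13513717e+00
 -4.95931580e-04  2.26698369e+00]
(np.float64(251.02308819170435), np.float64(174.53316036290715))
turq (269, 212, 33, 42)
turq (157, 177, 40, 43)
turq (293, 92, 41, 41)
turq (174, 89, 44, 40)
190 252.0 (0, 320, 39, 16) ((19.95575523376465, 329.1637268066406), (10.81207275390625, 39.54610061645508), 75.3791275024414)
190 380.0 (197, 300, 50, 28) ((222.21315002441406, 312.65576171875), (49.432518005371094, 24.987863540649414), 5.194429397583008)
190 1068.5 (229, 154, 40, 39) ((248.5, 173.0), (38.0, 39.0), 90.0)
190 2160.0 (273, 0, 71, 41) ((308.0, 20.0), (40.0, 70.0), 90.0)
210 197.5 (1, 321, 37, 15) ((19.871370315551758
[... 226 characters left out ...]
55, 37, 37) ((249.0, 173.0), (36.0, 36.0), 90.0)
210 2035.5 (274, 0, 69, 39) ((308.0, 19.0), (38.0, 68.0), 90.0)
230 145.5 (3, 322, 33, 13) ((19.876930236816406, 329.71539306640625), (8.332049369812012, 33.24049758911133), 74.74488067626953)
230 208.0 (198, 301, 47, 26) ((222.73670959472656, 311.7309875488281), (46.86517333984375, 21.003999710083008), 10.080597877502441)
230 453.5 (232, 171, 35, 20) ((249.81700134277344, 181.8806610107422), (17.613893508911133, 35.33079528808594), 78.11134338378906)
230 326.0 (231, 156, 35, 17) ((246.61463928222656, 162.12725830078125), (13.510525703430176, 34.711002349853516), 77.7352294921875)
230 1898.5 (274, 0, 69, 37) ((308.0, 18.0), (36.0, 68.0), 90.0)
```

Run:
```python
from h import *
f={k:v for k,v in np.load('w10.npz').items()}
g=cv2.cvtColor(f['pixels'],cv2.COLOR_RGB2GRAY)
print('     ',' '.join('%3d'%q for q in range(226,274,2)))
for y in range(150,198,2): print(y,' ',' '.join('%3d'%q for q in g[y,226:274:2]))
```

```text
226 228 230 232 234 236 238 240 242 244 246 248 250 252 254 256 258 260 262 264 266 268 270 272
150   179 179 178 179 178 178 179 180 181 178 179 177 178 178 177 178 179 179 178 176 176 177 177 177
152   179 179 178 177 178 177 177 179 179 179 185 179 176 180 175 171 177 179 177 174 175 176 176 176
154   178 178 178 178 176 177 176 181 180 195 190 202 204 192 183 175 176 176 176 175 175 177 176 176
156   178 179 177 178 176 175 187 197 219 237 242 245 243 239 236 222 196 175 171 176 177 178 178 178
158   178 177 177 177 176 189 221 236 249 253 254 254 254 252 253 251 237 214 183 167 173 179 179 180
160   177 177 177 178 193 226 247 252 254 254 254 254 253 252 253 254 252 246 221 180 155 176 181 180
162   177 177 177 181 227 249 252 252 253 253 254 254 254 252 252 254 253 253 248 219 158 146 178 179
164   178 178 178 205 246 254 252 252 252 253 253 254 254 252 252 254 253 253 253 240 203 138 164 178
166   177 178 178 228 254 254 253 252 252 253 253 254 254 252 251 249 242 232 219 214 208 150 151 175
168   177 176 194 245 254 254 254 252 252 253 250 246 238 220 206 194 184 177 178 175 
[... 743 characters left out ...]
 176 221 252 254 253 251 246 242 236 230 237 235 244 248 247 254 247 205 145 169 178 178
186   178 177 176 192 234 237 228 224 228 227 244 246 252 254 253 252 252 247 211 159 170 179 179 179
188   177 179 177 177 185 188 193 221 249 252 252 252 252 254 253 248 236 199 157 167 179 179 180 179
190   177 179 179 176 177 177 177 183 204 218 236 240 241 240 229 201 185 174 178 180 180 178 179 179
192   177 179 180 178 178 177 176 177 176 180 185 186 187 183 179 179 178 179 180 181 180 178 178 178
194   177 178 179 180 179 177 178 177 176 177 180 179 179 178 178 179 178 178 179 178 167 157 172 167
196   177 178 179 179 178 177 177 178 177 179 181 180 180 179 178 177 177 176 179 178 147 122 133 131
```

Run:
```python
from h import *
f={k:v for k,v in np.load('w10.npz').items()}
g=cv2.cvtColor(f['pixels'],cv2.COLOR_RGB2GRAY).astype(float)
# edges of bar top: upper = steepest rise below dark band, lower = steepest fall
U=[];L=[]
for c in range(235,263):
    col=g[:,c]; d=165+np.argmin(col[165:178]); 
    r=np.arange(d,d+5); k=np.argmax(np.diff(col[d:d+6])); U.append((c,d)); 
    seg=np.diff(col[d+6:d+14]); L.append((c,d+6+np.argmin(seg)+.5))
U=np.array(U,float);L=np.array(L)
pu=np.polyfit(*U.T,1);pl=np.polyfit(*L.T,1);print(pu,pl)
A=ray(f,235,np.polyval(pu,235),40);B=ray(f,262,np.polyval(pu,262),40);d=B-A;print('dark',np.arctan2(d[1],d[0]))
A=ray(f,235,np.polyval(pl,235),45);B=ray(f,262,np.polyval(pl,262),45);d=B-A;print('low',np.arctan2(d[1],d[0]))
print('ctr',ray(f,249,177.8,45),'drum bbox ctr',ray(f,248.5,173,23),bot.state()['tcp_pos'])
for p in((269,212,33,42),(157,177,40,43),(293,92,41,41),(174,89,44,40)):print(ray(f,p[0]+p[2]/2,p[1]+p[3]/2,25).round())
```

```text
[-2.07170224e-01  2.22088944e+02] [-2.07443897e-01  2.34621237e+02]
dark -0.07072065379781202
low -0.06789035159411813
ctr [431.22550158 279.92201012  45.        ] drum bbox ctr [430.45902453 279.66569467  23.        ] [433.06894213 277.95979527 200.66581584]
[451. 204.  25.]
[350. 274.  25.]
[508. 321.  25.]
[399. 356.  25.]
```

Call:
apply_moves:
  delta_pos:
    - [-1.8,1.7,0]
    - [0,0,0]
    - [0,0,0]
    - [0,0,0]
    - [0,0,0]
    - [0,0,-10]
    - [0,0,-10]
    - [0,0,-10]
  dr:
    - [0,0,0.178]
    - [0,0,0.178]
    - [0,0,0.178]
    - [0,0,0.178]
    - [0,0,0.178]
    - [0,0,0.178]
    - [0,0,0.178]
    - [0,0,0.178]

```text
clock: 24.95
tcp_pos: [432.1, 279.0, 170.9]
eef_rot: [0.662, 3.071, 0.0]
contact_force: [0.3, -1.1, -0.2]
opening: 45.2
gripper_force: 0.0
```

Call:
apply_moves:
  delta_pos:
    - [0,0,-10]
    - [0,0,0]
    - [0,0,0]
    - [0,0,0]
  dr:
    - [0,0,0.178]
    - [0,0,0.178]
    - [0,0,0]
    - [0,0,0]

```text
clock: 25.45
tcp_pos: [431.7, 279.7, 161.3]
eef_rot: [0.119, 3.139, 0.0]
contact_force: [-0.2, 0.1, -0.1]
opening: 44.8
gripper_force: 0.0
```

Run:
```python
from h import *
from scipy.spatial.transform import Rotation as Ro
s=bot.state();print(s['clock'],s['tcp_pos'],s['opening'],s['q']);T=Ro.from_rotvec(s['eef_rot']).as_matrix();print(T.round(3).tolist())
f=grab('wrist');np.savez('w11.npz',**f)
u,v=map(int,proj(f,[431,280,45]));print(u,v)
g=cv2.cvtColor(f['pixels'],cv2.COLOR_RGB2GRAY)
print('    ',' '.join('%3d'%q for q in range(u-30,u+31,3)))
for y in range(v-42,v+33,3): print(y,' ',' '.join('%3d'%q for q in g[y,u-30:u+31:3]))
```

```text
25.45 [431.73197339 279.66625339 161.33636038] 44.792331052890525 [ 4.18653092e-01  2.46403626e-01 -2.83489015e-01  1.04036558e+00
  5.18556006e-06  4.94746797e-01]
[[-0.997, 0.076, 0.0], [0.076, 0.997, 0.0], [-0.0, 0.0, -1.0]]
251 190
     221 224 227 230 233 236 239 242 245 248 251 254 257 260 263 266 269 272 275 278 281
148   176 174 175 175 174 173 173 174 173 172 173 174 174 174 174 175 175 174 174 173 174
151   175 176 176 175 173 172 176 176 174 174 174 174 174 174 175 175 175 175 173 173 174
154   174 175 174 172 173 172 175 176 176 174 177 175 173 173 173 173 174 176 174 174 173
157   172 173 173 173 173 172 174 176 176 174 176 174 173 174 173 173 174 175 175 176 175
160   173 172 172 174 174 172 162 161 167 165 168 179 167 173 175 174 174 174 174 176 175
163   173 173 174 174 175 147 158 194 211 220 227 220 206 201 173 174 173 174 174 174 173
166   174 173 174 172 139 166 215 234 214 186 188 191 241 243 215 179 173 173 175 173 175
169   177 176 172 138 153 223 236 186 160 186 189 189 222 254 252 233 174 175 177 175 174
172   176 175 136 128 211 244 174 172 230 248 248 246 2
[... 774 characters left out ...]
68 125 151 165 170 229 252 252 249 228 247 224 177 175 175 176 175 174
202   133 169 139 118 118 119 124 147 215 206 203 211 218 194 173 173 176 176 176 175 175
205   115 117 115 116 118 118 119 119 166 176 175 194 211 174 173 174 175 177 178 176 176
208   115 116 116 116 117 118 119 117 163 174 174 171 175 175 174 174 173 175 177 175 174
211   114 115 116 116 118 117 117 117 120 126 126 125 172 176 173 172 174 174 174 173 174
214   116 115 115 116 115 116 118 119 117 118 117 134 172 176 173 174 174 174 173 173 175
217   113 113 114 115 117 117 117 117 117 116 116 155 174 174 174 174 174 173 175 172 174
220   114 114 114 115 116 116 115 117 116 117 117 130 173 174 172 173 172 173 173 171 172
```

Run:
```python
from h import *
f={k:v for k,v in np.load('w11.npz').items()}
A=ray(f,250,170.3,45);B=ray(f,250,201.3,45);print(A,B,(A+B)/2);print(ray(f,244,186,45)-ray(f,256,186,45))
print('drum',ray(f,249.8,182,23))
```

```text
[413.6163261  279.94302306  45.        ] [440.5156594  277.88675696  45.        ] [427.06599275 278.91489001  45.        ]
[ -0.75922208 -10.0163776    0.        ]
drum [429.48185979 278.49943091  23.        ]
```

Call:
apply_moves:
  delta_pos:
    - [-1,-0.5,-30]
    - [0,0,-40]
    - [0,0,-26]
    - [0,0,-10]
    - [0,0,-4]
    - [0,0,0]
    - [0,0,0]
  dr:
    - [0,0,0]
    - [0,0,0]
    - [0,0,0]
    - [0,0,0]
    - [0,0,0]
    - [0,0,0]
    - [0,0,0]

```text
clock: 26.38
tcp_pos: [430.9, 280.1, 52.2]
eef_rot: [0.113, 3.138, 0.002]
contact_force: [0.4, 0.0, 0.2]
opening: 45.0
gripper_force: 0.0
```

Call:
apply_moves:
  delta_pos:
    - [0,0,0]
    - [0,0,0]
    - [0,0,0]
    - [0,0,0]
    - [0,0,0]
    - [0,0,0]
  dr:
    - [0,0,0]
    - [0,0,0]
    - [0,0,0]
    - [0,0,0]
    - [0,0,0]
    - [0,0,0]
  grip: 5
  force: 60

```text
clock: 27.12
tcp_pos: [430.4, 279.9, 51.7]
eef_rot: [0.113, 3.139, 0.001]
contact_force: [-0.8, -0.8, 4.7]
opening: 10.5
gripper_force: 59.7
```

Call:
apply_moves:
  delta_pos:
    - [0,0,15]
    - [0,0,45]
    - [0,0,58]
    - [0,0,58]
    - [0,0,0]
    - [0,0,0]
    - [0,0,0]
  dr:
    - [0,0,0]
    - [0,0,0]
    - [0,0,0]
    - [0,0,0]
    - [0,0,0]
    - [0,0,0]
    - [0,0,0]

```text
clock: 28.0
tcp_pos: [429.0, 279.2, 225.4]
eef_rot: [-0.113, -3.136, 0.002]
contact_force: [-1.0, -0.2, -1.5]
opening: 10.1
gripper_force: 58.8
```

Run:
```python
from h import *
s=bot.state();print(s['clock'],s['tcp_pos'],s['eef_rot'],s['opening'],s['gripper_force'])
f=grab('wrist');np.savez('w12.npz',**f)
t=s['tcp_pos'];u,v=map(int,proj(f,[t[0],t[1],t[2]-28.7]));print(u,v)
g=cv2.cvtColor(f['pixels'],cv2.COLOR_RGB2GRAY)
print('    ',' '.join('%3d'%q for q in range(u-60,u+61,5)))
for y in range(v-60,v+60,4): print(y,' ',' '.join('%3d'%q for q in g[y,u-60:u+61:5]))
```

```text
28.0 [428.95086138 279.24389436 225.44625872] [-1.12705616e-01 -3.13646730e+00  2.28768062e-03] 10.09018497809691 58.771464228630066
251 237
     191 196 201 206 211 216 221 226 231 236 241 246 251 256 261 266 271 276 281 286 291 296 301 306 311
177   138 120 168 176 175 176 176 178 178 178 177 178 176 177 176 177 178 177 175 177 176 176 175 177 175
181   182 163 122 135 115 127 169 176 177 176 177 178 177 176 176 178 178 175 178 178 176 174 177 176 175
185   182 183 132 114 116 116 117 164 177 176 176 175 175 177 175 176 178 176 177 176 178 176 178 176 176
189   183 181 115 113 117 116 116 132 178 176 178 176 176 179 175 177 180 178 177 175 174 177 179 175 177
193   176 152 118 114 115 117 116 116 176 177 178 175 179 177 177 176 181 177 176 177 176 176 176 177 176
197   102 122 117 115 116 116 117 118 170 166 150 166 172 176 175 175 177 178 177 175 176 178 176 177 176
201    96 123 114 116 116 115 117 118 137 162 155 164 161 194 165 169 174 177 177 178 176 178 175 175 177
205   100 111 115 116 116 117 117 143 156 217 186 197 213 202 193 211 170 177 178 176 178 178 177 176 178
209   
[... 1625 characters left out ...]
  60 165 177 177 174 154  67  61  62  63  67  65  66  83 176 174
273   144  68  48  51  51  53  53  55  54  63 159 177 176 174 146  66  59  63  58  60  59  65  64  86 151
277    47  48  49  49  49  51  52  53  52  60 157 176 176 174 146  61  57  59  58  59  58  59  62  64  59
281    46  48  47  49  49  51  51  53  52  58 166 175 176 174 156  60  55  56  57  56  56  55  61  61  61
285    44  47  47  47  49  51  50  51  51  56 164 175 176 174 156  58  53  55  53  54  53  54  57  58  61
289    43  43  44  43  45  45  46  47  49  56 161 167 168 166 158  57  54  51  51  51  51  52  51  51  53
293    44  45  45  44  48  47  48  47  50  51 172 173 174 173 170  55  54  55  55  56  56  55  56  55  56
```

Run:
```python
from h import *
from scipy.spatial.transform import Rotation as Ro
f={k:v for k,v in np.load('w11.npz').items()}
A=ray(f,249.5,170.3,45);B=ray(f,249.5,210,45);print((A+B)/2,np.linalg.norm(A-B))
f={k:v for k,v in np.load('w12.npz').items()}
g=cv2.cvtColor(f['pixels'],cv2.COLOR_RGB2GRAY)
print(g[195:230,251], g[205:230,268],g[200:225,246])
t=np.array([428.95,279.24,225.45]);T=Ro.from_rotvec([-.113,-3.137,0]).as_matrix()
for c in range(222,227):print(c,((ray(f,251,c,t[2]-6.7)-t)@T).round(2))
for c in range(209,214):print(c,((ray(f,251,c,t[2]-28.7)-t)@T).round(2), ((ray(f,251,c-2,t[2]-28.7)-t)@T).round(2))
print(((ray(f,251,297,t[2]-6.7)-t)@T).round(2),bot.state()['tcp_pos'])
```

```text
[430.9630965  278.19528972  45.        ] 34.85849414815627
[190 181 172 168 163 159 161 170 178 186 213 236 243 247 250 241 208 174
 167 169 171 171 171 171 173 175 176 177 183 200 220 236 244 248 250] [197 208 198 190 211 235 246 249 252 254 254 254 254 254 253 253 252 248
 237 220 190 162 154 153 154] [155 164 179 186 179 197 226 240 244 248 239 207 170 161 165 167 168 169
 170 170 171 173 175 181 197]
222 [18.52 -0.4   6.75]
223 [18.03 -0.4   6.75]
224 [17.53 -0.4   6.74]
225 [17.02 -0.4   6.74]
226 [16.52 -0.4   6.74]
209 [16.76 -0.41 28.74] [17.9  -0.41 28.75]
210 [16.19 -0.41 28.74] [17.33 -0.41 28.74]
211 [15.62 -0.41 28.74] [16.76 -0.41 28.74]
212 [15.04 -0.41 28.74] [16.19 -0.41 28.74]
213 [14.47 -0.41 28.74] [15.62 -0.41 28.74]
[-22.    -0.36   6.64] [429.00035315 279.27267496 225.38690556]
```

Call:
apply_moves:
  delta_pos:
    - [23,-39,4]
    - [23,-39,0]
    - [23,-39,0]
    - [23,-40,0]
    - [23,-40,0]
    - [23.6,-39.5,0]
    - [0,0,0]
    - [0,0,0]
  dr:
    - [0,0,-0.179]
    - [0,0,-0.179]
    - [0,0,-0.179]
    - [0,0,-0.179]
    - [0,0,-0.179]
    - [0,0,-0.179]
    - [0,0,-0.181]
    - [0,0,0]

```text
clock: 29.05
tcp_pos: [568.1, 42.7, 229.5]
eef_rot: [-1.932, -2.474, 0.003]
contact_force: [-0.9, -0.4, -1.8]
opening: 10.5
gripper_force: 58.9
```

Call:
apply_moves:
  delta_pos:
    - [0,0,0]
    - [0,0,0]
    - [0,0,0]
  dr:
    - [0,0,0]
    - [0,0,0]
    - [0,0,0]

```text
clock: 29.42
tcp_pos: [568.5, 43.8, 231.2]
eef_rot: [1.932, 2.477, 0.0]
contact_force: [1.0, 1.0, -1.8]
opening: 10.3
gripper_force: 58.9
```

Run:
```python
from h import *
s=bot.state();print(s['clock'],s['tcp_pos'],s['eef_rot'],s['q']); r=s['eef_rot'];print(2*np.arctan2(r[1],r[0])%np.pi)
```

```text
29.425 [568.48712182  43.80020428 231.22071407] [1.93231987e+00 2.47685142e+00 2.22702162e-04] [-6.38934994e-02  3.11609867e-01 -1.76830354e-02  1.24129844e+00
  3.18059200e-05  1.26114773e+00]
1.8165514311682252
```

Call:
apply_moves:
  delta_pos:
    - [-0.8,-1,-6]
    - [0,0,-5]
    - [0,0,-4]
    - [0,0,-3]
    - [0,0,-3]
    - [0,0,-2]
    - [0,0,0]
    - [0,0,0]
  dr:
    - [0,0,0]
    - [0,0,0]
    - [0,0,0]
    - [0,0,0]
    - [0,0,0]
    - [0,0,0]
    - [0,0,0]
    - [0,0,0]

```text
clock: 30.42
tcp_pos: [567.9, 42.2, 208.2]
eef_rot: [1.934, 2.475, 0.0]
contact_force: [0.5, 0.7, -0.9]
opening: 10.8
gripper_force: 58.9
```

Call:
apply_moves:
  delta_pos:
    - [0,0,-1]
    - [0,0,-1]
    - [0,0,-1]
    - [0,0,-1]
    - [0,0,0]
  dr:
    - [0,0,0]
    - [0,0,0]
    - [0,0,0]
    - [0,0,0]
    - [0,0,0]

```text
clock: 31.05
tcp_pos: [567.8, 42.3, 204.0]
eef_rot: [-1.935, -2.475, 0.0]
contact_force: [0.5, -0.6, -1.4]
opening: 10.6
gripper_force: 58.9
```

Call:
apply_moves:
  delta_pos:
    - [0,0,-0.7]
    - [0,0,-0.7]
    - [0,0,-0.6]
    - [0,0,0]
  dr:
    - [0,0,0]
    - [0,0,0]
    - [0,0,0]
    - [0,0,0]

```text
clock: 31.55
tcp_pos: [567.8, 42.2, 202.1]
eef_rot: [-1.935, -2.475, -0.0]
contact_force: [-0.7, -0.4, -1.7]
opening: 10.5
gripper_force: 58.9
```

Call:
apply_moves:
  delta_pos:
    - [0,0,-0.7]
    - [0,0,-0.7]
    - [0,0,-0.6]
    - [0,0,0]
  dr:
    - [0,0,0]
    - [0,0,0]
    - [0,0,0]
    - [0,0,0]

```text
clock: 32.05
tcp_pos: [567.8, 42.3, 200.0]
eef_rot: [-1.935, -2.475, 0.0]
contact_force: [-0.1, 0.1, -1.2]
opening: 10.1
gripper_force: 58.9
```

Call:
apply_moves:
  delta_pos:
    - [0,0,-0.7]
    - [0,0,-0.7]
    - [0,0,-0.6]
    - [0,0,0]
  dr:
    - [0,0,0]
    - [0,0,0]
    - [0,0,0]
    - [0,0,0]

```text
clock: 32.55
tcp_pos: [567.8, 42.3, 198.0]
eef_rot: [-1.935, -2.475, 0.0]
contact_force: [0.6, -0.3, -1.4]
opening: 10.5
gripper_force: 58.9
```

Call:
apply_moves:
  delta_pos:
    - [0,0,-0.5]
    - [0,0,-0.5]
    - [0,0,0]
  dr:
    - [0,0,0]
    - [0,0,0]
    - [0,0,0]

```text
clock: 32.92
tcp_pos: [567.9, 42.3, 197.1]
eef_rot: [1.935, 2.475, 0.0]
contact_force: [0.2, -0.1, -1.3]
opening: 10.5
gripper_force: 58.9
```

Call:
apply_moves:
  delta_pos:
    - [0,0,-0.5]
    - [0,0,-0.5]
    - [0,0,0]
  dr:
    - [0,0,0]
    - [0,0,0]
    - [0,0,0]

```text
clock: 33.3
tcp_pos: [568.0, 42.3, 196.6]
eef_rot: [1.934, 2.475, 0.001]
contact_force: [0.1, 0.7, 3.2]
opening: 10.7
gripper_force: 59.4
```

Call:
apply_moves:
  delta_pos:
    - [0,0,-0.5]
    - [0,0,-0.5]
    - [0,0,0]
  dr:
    - [0,0,0]
    - [0,0,0]
    - [0,0,0]

```text
clock: 33.67
tcp_pos: [568.0, 42.3, 195.4]
eef_rot: [1.934, 2.475, 0.001]
contact_force: [-1.2, 1.4, 5.0]
opening: 10.6
gripper_force: 59.6
```

Call:
apply_moves:
  delta_pos:
    - [0,0,-0.5]
    - [0,0,-0.5]
    - [0,0,0]
  dr:
    - [0,0,0]
    - [0,0,0]
    - [0,0,0]

```text
clock: 34.05
tcp_pos: [568.0, 42.3, 194.3]
eef_rot: [1.934, 2.475, 0.001]
contact_force: [-1.4, 0.3, 5.1]
opening: 10.3
gripper_force: 59.7
```

Call:
apply_moves:
  delta_pos:
    - [0,0,-0.6]
    - [0,0,-0.6]
    - [0,0,-0.6]
    - [0,0,0]
  dr:
    - [0,0,0]
    - [0,0,0]
    - [0,0,0]
    - [0,0,0]

```text
clock: 34.55
tcp_pos: [568.1, 42.3, 192.8]
eef_rot: [1.934, 2.475, 0.001]
contact_force: [-2.0, 0.0, 7.5]
opening: 10.7
gripper_force: 60.0
```

Call:
apply_moves:
  delta_pos:
    - [0,0,-0.6]
    - [0,0,-0.6]
    - [0,0,-0.5]
    - [0,0,0]
  dr:
    - [0,0,0]
    - [0,0,0]
    - [0,0,0]
    - [0,0,0]

```text
clock: 35.05
tcp_pos: [568.1, 42.3, 191.4]
eef_rot: [1.934, 2.475, 0.001]
contact_force: [-1.6, 0.6, 8.2]
opening: 10.4
gripper_force: 60.2
```

Call:
apply_moves:
  delta_pos:
    - [0,0,-0.4]
    - [0.05,0,0]
    - [0.05,0,0]
    - [0.05,0,0]
    - [0,0,0]
  dr:
    - [0,0,0]
    - [0,0,-0.1]
    - [0,0,-0.1]
    - [0,0,-0.1]
    - [0,0,0]

```text
clock: 35.67
tcp_pos: [568.7, 42.1, 191.1]
eef_rot: [2.283, 2.156, 0.002]
contact_force: [-1.8, 0.2, 8.2]
opening: 10.6
gripper_force: 60.1
```

Run:
```python
from h import *
s=bot.state();r=s['eef_rot'];print(s['tcp_pos'],s['contact_force'],s['moment'],2*np.arctan2(r[1],r[0])%np.pi,s['q'][5])
```

```text
[568.66825218  42.08620491 191.11872832] [-1.7896691   0.22169035  8.17813659] [-0.03979535  0.27512239 -0.04476149] 1.5138792883677503 1.5609541331220564
```

Call:
apply_moves:
  delta_pos:
    - [0,0,0]
    - [0,0,0]
    - [0,0,0]
    - [0,0,0]
    - [0,0,0]
  dr:
    - [0,0,-0.1]
    - [0,0,-0.1]
    - [0,0,-0.1]
    - [0,0,-0.1]
    - [0,0,0]

```text
clock: 36.3
tcp_pos: [568.9, 42.1, 191.2]
eef_rot: [2.665, 1.66, 0.003]
contact_force: [-0.4, -0.7, 8.6]
opening: 10.5
gripper_force: 60.1
```

Call:
apply_moves:
  delta_pos:
    - [0,0,0]
    - [0,0,0]
    - [0,0,0]
    - [0,0,0]
    - [0,0,0]
  dr:
    - [0,0,-0.1]
    - [0,0,-0.1]
    - [0,0,-0.1]
    - [0,0,-0.1]
    - [0,0,0]

```text
clock: 36.92
tcp_pos: [569.0, 42.0, 191.2]
eef_rot: [2.942, 1.097, 0.004]
contact_force: [-0.6, -0.5, 7.5]
opening: 10.8
gripper_force: 60.1
```

Run:
```python
from h import *
s=bot.state();r=s['eef_rot'];print(s['tcp_pos'],s['contact_force'],s['moment'],2*np.arctan2(r[1],r[0])%np.pi,s['q'][5])
```

```text
[569.04845518  42.01486681 191.22474908] [-0.56787468 -0.46793457  7.49066333] [-0.12246402  0.06588776 -0.03323691] 0.7138586981950629 2.3609798295935853
```

Call:
apply_moves:
  delta_pos:
    - [0,0,0]
    - [0,0,0]
    - [0,0,0]
  dr:
    - [0,0,-0.06]
    - [0,0,-0.05]
    - [0,0,0]

```text
clock: 37.3
tcp_pos: [569.0, 42.0, 191.2]
eef_rot: [2.998, 0.934, 0.004]
contact_force: [-1.0, 0.5, 8.1]
opening: 10.8
gripper_force: 60.1
```

Run:
```python
from h import *
s=bot.state();r=s['eef_rot'];print(s['tcp_pos'],s['contact_force'],s['moment'],2*np.arctan2(r[1],r[0])%np.pi,s['q'][5])
```

```text
[569.02400699  41.98268754 191.18979038] [-0.9690919   0.52431633  8.12575874] [-0.14299637  0.06287445  0.01621408] 0.6043035954167787 2.4704958528776806
```

Call:
apply_moves:
  delta_pos:
    - [0,0,0]
    - [0,0,0]
  dr:
    - [0,0,-0.04]
    - [0,0,0]

```text
clock: 37.55
tcp_pos: [569.0, 42.0, 191.2]
eef_rot: [3.016, 0.874, 0.004]
contact_force: [-0.4, -0.1, 7.9]
opening: 11.1
gripper_force: 60.1
```

Run:
```python
from h import *
s=bot.state();r=s['eef_rot'];print(s['tcp_pos'],s['contact_force'],s['moment'],2*np.arctan2(r[1],r[0])%np.pi,s['q'][5])
```

```text
[569.03447058  42.01160874 191.24066757] [-0.36834307 -0.09935643  7.85512155] [-0.12020367  0.02009582  0.01394411] 0.5644370573971054 2.5104265063738316
```

Call:
apply_moves:
  delta_pos:
    - [0,0,0]
    - [0,0,0]
    - [0,0,0]
  dr:
    - [0,0,-0.03]
    - [0,0,-0.02]
    - [0,0,0]

```text
clock: 37.92
tcp_pos: [569.0, 42.1, 191.2]
eef_rot: [3.037, 0.799, 0.004]
contact_force: [-0.9, -0.9, 7.6]
opening: 10.4
gripper_force: 60.1
```

Run:
```python
from h import *
s=bot.state();r=s['eef_rot'];print(s['tcp_pos'],s['contact_force'],s['moment'],2*np.arctan2(r[1],r[0])%np.pi,s['q'][5],s['tau'][5])
```

```text
[568.99145781  42.05617155 191.20102786] [-0.85148301 -0.89065788  7.62731864] [-0.12332729  0.14805516  0.00596439] 0.5147033462728775 2.5602056289433235 0.10133655974641442
```

Call:
apply_moves:
  delta_pos:
    - [0,0,0]
    - [0,0,0]
    - [0,0,0]
  dr:
    - [0,0,-0.03]
    - [0,0,-0.02]
    - [0,0,0]

```text
clock: 38.3
tcp_pos: [568.8, 42.2, 191.2]
eef_rot: [3.056, 0.723, 0.003]
contact_force: [-0.8, 0.8, 7.7]
opening: 10.5
gripper_force: 60.2
```

Run:
```python
from h import *
s=bot.state();r=s['eef_rot'];print(s['tcp_pos'],s['contact_force'],s['moment'],2*np.arctan2(r[1],r[0])%np.pi,s['q'][5],s['tau'][5])
```

```text
[568.77306589  42.19442816 191.20353153] [-0.82801564  0.79628935  7.69540873] [0.00473009 0.17158458 0.04858208] 0.4648478553177305 2.6101562238261775 0.11670948006212711
```

Call:
apply_moves:
  delta_pos:
    - [0,0,0]
    - [0,0,0]
    - [0,0,0]
  dr:
    - [0,0,-0.03]
    - [0,0,-0.02]
    - [0,0,0]

```text
clock: 38.67
tcp_pos: [568.6, 42.4, 191.2]
eef_rot: [3.074, 0.647, 0.003]
contact_force: [-1.9, 1.1, 8.3]
opening: 10.8
gripper_force: 60.2
```

Run:
```python
from h import *
s=bot.state();r=s['eef_rot'];print(s['tcp_pos'],s['contact_force'],s['moment'],2*np.arctan2(r[1],r[0])%np.pi,s['q'][5],s['tau'][5])
```

```text
[568.575568    42.36228039 191.18476258] [-1.93415669  1.13048515  8.26838436] [0.05916638 0.31787597 0.09302075] 0.41498770374076943 2.66013867570703 0.12674419675022364
```

Call:
apply_moves:
  delta_pos:
    - [0,0,0.7]
    - [0,0,0.7]
    - [0,0,0]
  dr:
    - [0,0,0.02]
    - [0,0,0.02]
    - [0,0,0]

```text
clock: 39.05
tcp_pos: [568.7, 42.3, 192.4]
eef_rot: [3.06, 0.708, 0.003]
contact_force: [-1.4, 1.4, 7.0]
opening: 10.8
gripper_force: 60.0
```

Call:
apply_moves:
  delta_pos:
    - [0,0,0.6]
    - [0,0,0.5]
    - [0,0,0]
  dr:
    - [0,0,0]
    - [0,0,0]
    - [0,0,0]

```text
clock: 39.42
tcp_pos: [568.6, 42.3, 193.3]
eef_rot: [3.06, 0.708, 0.003]
contact_force: [-0.7, 0.9, 6.2]
opening: 10.6
gripper_force: 59.9
```

Call:
apply_moves:
  delta_pos:
    - [0,0,0.5]
    - [0,0,0]
  dr:
    - [0,0,0]
    - [0,0,0]

```text
clock: 39.67
tcp_pos: [568.6, 42.3, 193.7]
eef_rot: [3.06, 0.708, 0.002]
contact_force: [-0.2, 0.1, 5.7]
opening: 10.6
gripper_force: 59.9
```

Call:
apply_moves:
  delta_pos:
    - [0,0,0.5]
    - [0,0,0]
  dr:
    - [0,0,0]
    - [0,0,0]

```text
clock: 39.92
tcp_pos: [568.6, 42.3, 194.1]
eef_rot: [3.06, 0.708, 0.002]
contact_force: [0.2, 0.5, 4.6]
opening: 10.6
gripper_force: 59.8
```

Call:
apply_moves:
  delta_pos:
    - [0,0,0.5]
    - [0,0,0]
  dr:
    - [0,0,0]
    - [0,0,0]

```text
clock: 40.17
tcp_pos: [568.5, 42.3, 194.2]
eef_rot: [3.061, 0.708, 0.002]
contact_force: [1.7, 1.2, 2.7]
opening: 10.5
gripper_force: 59.4
```

Call:
apply_moves:
  delta_pos:
    - [0,0,0.4]
    - [0,0,0]
  dr:
    - [0,0,0]
    - [0,0,0]

```text
clock: 40.42
tcp_pos: [568.4, 42.3, 194.3]
eef_rot: [3.061, 0.708, 0.001]
contact_force: [3.3, 0.2, -0.6]
opening: 10.6
gripper_force: 58.9
```

Call:
apply_moves:
  delta_pos:
    - [0,0,0]
    - [0,0,0]
    - [0,0,0]
    - [0,0,0]
  dr:
    - [0,0,0]
    - [0,0,0]
    - [0,0,0]
    - [0,0,0]
  grip: 40

```text
clock: 40.92
tcp_pos: [567.8, 42.2, 194.6]
eef_rot: [3.061, 0.708, -0.001]
contact_force: [0.2, -0.4, 0.6]
opening: 39.8
gripper_force: 0.0
```

Call:
apply_moves:
  delta_pos:
    - [0,0,15]
    - [0,0,35]
    - [0,0,40]
    - [0,0,0]
    - [0,0,0]
    - [0,0,0]
  dr:
    - [0,0,0]
    - [0,0,0]
    - [0,0,0]
    - [0,0,0]
    - [0,0,0]
    - [0,0,0]

```text
clock: 41.68
tcp_pos: [567.4, 42.3, 283.7]
eef_rot: [-3.06, -0.708, 0.003]
contact_force: [-0.2, 0.2, -0.2]
opening: 39.9
gripper_force: 0.0
```

Run:
```python
from h import *
s=bot.state();print(s['clock'],s['tcp_pos'],s['eef_rot'],s['opening'])
r=s['eef_rot'];print(2*np.arctan2(r[1],r[0])%np.pi)
f=grab('wrist');np.savez('w13.npz',**f)
u,v=map(int,proj(f,[567.8,42.2,187.5]));print(u,v)
g=cv2.cvtColor(f['pixels'],cv2.COLOR_RGB2GRAY)
print('    ',' '.join('%3d'%q for q in range(u-45,u+46,4)))
for y in range(v-60,v+50,4): print(y,' ',' '.join('%3d'%q for q in g[y,u-45:u+46:4]))
```

```text
41.675 [567.42805548  42.28852637 283.65047223] [-3.06024935e+00 -7.08156385e-01  2.91849843e-03] 39.86615614114474
0.454804393043478
250 198
     205 209 213 217 221 225 229 233 237 241 245 249 253 257 261 265 269 273 277 281 285 289 293
138   186 186 186 186 158 123 136 136 137 134 130 128 117 111  99  97  98  98  87 109 124 133 123
142   185 186 185 185 119 126 126 133 135 157 162 161 157 158 141  95  93  93  90  88 126 124 124
146   186 187 187 160 128 130 128 129 166 202 214 198 191 177 168 152  99  94  92  90 109 124 124
150   186 186 187 125 129 133 130 179 211 202 216 233 231 210 168 164 152  90  92  92  93 125 125
154   187 186 187 123 129 125 153 198 246 255 255 252 254 254 255 196 165 121  91  87  86 124 124
158   187 186 187 123 130 129 215 254 254 184 248 241 177 184 167 185 182 163  91  91  87 126 125
162   185 187 188 125 132 140 252 255 174 177 190 201 171 159 162 170 186 180  98  93  87 125 122
166   187 186 188 136 128 173 255 156 205 193 189 183 176 159 157 159 133 193 116  90  94 125 176
170   187 186 187 171 132 226 254 186 183 231 245 188 181 183 181 161 146 186
[... 1182 characters left out ...]
87 187 187 185
222   186 185 187 186 188 188 189 188 189 187 189 187 186 187 189 188 189 187 185 187 186 185 185
226   173 170 182 186 188 189 187 186 186 188 188 186 185 186 186 187 185 187 188 186 187 180 169
230   143  74 163 185 186 186 187 189 187 187 185 186 188 184 187 187 187 186 185 185 185 148  75
234   132  69 150 186 184 186 186 186 186 187 188 186 185 186 187 188 184 185 184 185 186 127  66
238    96  68 143 186 184 186 188 188 186 187 185 185 186 185 188 187 187 187 188 185 186 128  65
242    67  67 131 186 187 186 187 187 187 187 186 187 187 185 187 187 186 185 185 184 186 114  64
246    64  64 120 184 185 186 185 185 185 183 185 185 188 185 185 185 185 185 185 186 186 103  62
```

```bash
python3 -c "
from rig import bot
print(bot.hand_in())"
```

```text
the job is handed in; nothing more can be done
None
```

I handed in the job at about 42 s of the 72 s limit: the burr is seated, the ring is on its collar, and the cap is pressed, turned and caught about 2.4 mm below where it first touched the ring. Its grip bar is within about 0.15 rad of the burr's slot, the gripper is clear, and no verdict came back.

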